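# Restock the axle-pin block and bearing tray

### The arm

A 7-joint arm with a two-finger parallel gripper is mounted at the origin on the work surface. World frame = base frame: x ahead of the robot, y to its left, z up, the work surface at z = 0. Lengths are in mm, angles in rad, forces in N, time in s.
With the tool pointing down it reaches from about 400 to 875 mm from the base axis. Payload 4.4 kg.
Tool frame: the origin (TCP) lies on the centre line of the jaws, within the pads' length; the fingertips stand 8 mm ahead of it and the grasp point (between the pads) lies 11 mm behind it; x points along the fingers, z is the direction in which the jaws open and shut, and the axes are right-handed (so a half turn about x gives the same grasp; the last joint's range is limited). The gripper opens to 85 mm and grips with 20 to 120 N. Pads are 22 mm wide; open, the fingers measure 114 mm over their backs; the gripper's body (76 mm by 85 mm) begins 54 mm behind the grasp point. The pads swing forward as they close: fully open they stand 13 mm farther back than shut.
Start: joints at [-1.378, 0.628, 0.038, 1.517, -0.027, 0.996, -0.02], TCP at [166.324, 628.374, 239.313] pointing down, gripper open.
Joint ranges: [-3.06, 3.06], [-0.37, 2.12], [-1.25, 1.32], [0.18, 2.47], [-1.1, 4.24], [0.23, 1.98], [-2.94, 2.94]. Speed limits (rad/s): [2.57, 2.57, 3.14, 3.14, 3.14, 3.14, 3.14].

### API

Orientations are given as [roll, pitch, yaw] about the fixed x, y, z axes, in that order (R = Rz(yaw) Ry(pitch) Rx(roll)).
In Python, from cell import ctrl, get_image, camera_params gives the robot as it stands. The module is installed in compiled form; this text tells all that it offers.
- The arm moves only by the shell command python3 -m handwheel 'ROWS'. ROWS is text: rows parted by semicolons, each of 7 numbers parted by spaces: the opening, from -1 (shut) to 1 (fully open), then the shift along the tool's x, y, z in mm, then the turn, a rotation vector about the tool's x, y, z in rad. In form: grip x y z wx wy wz; .... A call has 1 to 10 rows; each row shifts and turns the pose as measured when the row begins, along the tool's axes as they then stand; what a row does not reach is not made up. A row lasts 1/10 s, in which the tool goes at most 50 mm and 8.59 degrees, less where a joint would pass 70% of its speed; a pose out of reach is approached as far as the arm can. A call with a gripper value outside its range is refused whole. The fingers move at their own pace and stop on an object; the grip force is fixed at half the most. Time passes only in rows, so rows that do not move let the fingers close. It gives the time, the measured TCP pose, the force and the opening at its end, in the units of the state.
- ctrl.read_state(): the state, without advancing time (a new reading comes with each control period).
- get_image(name): name is "side" or "top"; returns the picture (400x640x3 uint8, blue, green, red); there is no depth.
- camera_params(name): a dict with "fx", "fy", "cx", "cy" (pixels), "eye" and "orientation" of the camera in the world. Camera axes: x right, y up, looking along -z (the intrinsics and any distortion apply to the point x, -y, -z); pixel columns grow to the right and rows downward; lengths in mm; the calibration is good to about 2 mm. A picture is of the moment at which its call begins. camera_params takes no time and is no camera call.
- ctrl.finish_job(): hands the job in, once; it reports no verdict.
The state is a dict: "clock": time; "qpos": joint angles; "qd": joint speeds; "tau": joint torques, N m; "eef_pos": TCP position; "tool_rot": TCP orientation; "force": force on the tool from outside, world axes, zero at the start; "torque": the same for the moment, N m; "width": finger opening in mm.
Only numpy, scipy, OpenCV 4.12 (cv2) and the standard library are available. Lean on these libraries where they do the work, as an engineer would, in place of code of your own. Each camera call takes 0.05 s, during which the arm holds its last target.

### The job

Put the loose trolley spares back into their stock: stand every axle pin in the hole of the graded wooden block that matches its diameter, and seat every bearing housing in the tray pocket of its own shape, all fully home, in any order. When everything is in place, press the call button so that the kit is fetched, and leave the wheel, the jar and the carton alone.

Things in the scene. Friction and masses are not known exactly. Their poses are not given: they have to be found in the camera images.
- pin14: Plain turned steel axle pin, a bare cylinder 14 mm in diameter and 62 mm long, at the start standing upright on end on the bench somewhere in the left half (None if absent this time). Origin: centre of its lower end; z along its axis, up; either end looks alike (edges broken 1.5 mm). It stays upright if set down square. It belongs in rack_hole0.
- pin18: Plain turned steel axle pin, a bare cylinder 18 mm in diameter and 62 mm long, at the start standing upright on end on the bench somewhere in the left half (None if absent this time). Origin: centre of its lower end; z along its axis, up; either end looks alike (edges broken 1.5 mm). It stays upright if set down square. It belongs in rack_hole1.
- pin22: Plain turned steel axle pin, a bare cylinder 22 mm in diameter and 62 mm long, at the start standing upright on end on the bench somewhere in the left half (None if absent this time). Origin: centre of its lower end; z along its axis, up; either end looks alike (edges broken 1.5 mm). It stays upright if set down square. It belongs in rack_hole2.
- pin27: Plain turned steel axle pin, a bare cylinder 27 mm in diameter and 62 mm long, at the start standing upright on end on the bench somewhere in the left half (None if absent this time). Origin: centre of its lower end; z along its axis, up; either end looks alike (edges broken 1.5 mm). It stays upright if set down square. It belongs in rack_hole3.
- pin32: Plain turned steel axle pin, a bare cylinder 32 mm in diameter and 62 mm long, at the start standing upright on end on the bench somewhere in the left half (None if absent this time). Origin: centre of its lower end; z along its axis, up; either end looks alike (edges broken 1.5 mm). It stays upright if set down square. It belongs in rack_hole4.
- rack: Pale wooden block screwed to the bench on the robot's right, 232 mm (its x) by 56 mm (its y) by 30 mm high, with five round blind holes in one row along its x, 45 mm apart, graded from the smallest at the -x end (nearest the robot) to the largest at the +x end. Origin: centre of its underside. Its place and yaw vary.
- rack_hole0 (a point): Centre of the mouth (on the block's top face, 30 mm above the bench) of the hole for the 14 mm pin: 16 mm wide, 22 mm deep, mouth chamfered 1.5 mm, flat floor. A pin fully home stands 40 mm proud.
- rack_hole1 (a point): Centre of the mouth (on the block's top face, 30 mm above the bench) of the hole for the 18 mm pin: 20 mm wide, 22 mm deep, mouth chamfered 1.5 mm, flat floor. A pin fully home stands 40 mm proud.
- rack_hole2 (a point): Centre of the mouth (on the block's top face, 30 mm above the bench) of the hole for the 22 mm pin: 24 mm wide, 22 mm deep, mouth chamfered 1.5 mm, flat floor. A pin fully home stands 40 mm proud.
- rack_hole3 (a point): Centre of the mouth (on the block's top face, 30 mm above the bench) of the hole for the 27 mm pin: 29 mm wide, 22 mm deep, mouth chamfered 1.5 mm, flat floor. A pin fully home stands 40 mm proud.
- rack_hole4 (a point): Centre of the mouth (on the block's top face, 30 mm above the bench) of the hole for the 32 mm pin: 34 mm wide, 22 mm deep, mouth chamfered 1.5 mm, flat floor. A pin fully home stands 40 mm proud.
- tray: Grey plastic tray plate fixed to the bench between the rack and the loose parts, 232 mm (its x) by 96 mm (its y) by 16 mm high, with three pockets 9 mm deep in a row along its x: oblong (nearest the robot), square, round. Origin: centre of its underside. Its place and yaw vary.
- oblong_bearing: Cast aluminium bearing housing: an oblong 34 mm (its x) by 74 mm (its y) flange, 10 mm thick, with a round boss 32 mm in diameter on its centre rising to 38 mm above the underside (dark bore shown on top), 0.2 kg; at the start it stands flange down on the bench in the left half, at any yaw (None if absent this time). Origin: centre of the flange's underside; z up; either way round fits. It belongs in tray_hole0, its x and y along the tray's x and y.
- square_bearing: Cast aluminium bearing housing: a square 46 mm flange, 10 mm thick, with a round boss 32 mm in diameter on its centre rising to 38 mm above the underside (dark bore shown on top), 0.2 kg; at the start it stands flange down on the bench in the left half, at any yaw (None if absent this time). Origin: centre of the flange's underside; z up; x and y along its sides, any quarter turn fits. It belongs in tray_hole1, sides parallel to the tray's.
- round_bearing: Cast aluminium bearing housing: a round 54 mm diameter flange, 10 mm thick, with a round boss 32 mm in diameter on its centre rising to 38 mm above the underside (dark bore shown on top), 0.2 kg; at the start it stands flange down on the bench in the left half, at any yaw (None if absent this time). Origin: centre of the flange's underside; z up. It belongs in tray_hole2, at any yaw.
- tray_hole0 (a point): Centre of the mouth (on the tray's top face, 16 mm above the bench) of the oblong pocket, 37 mm along the tray's x by 77 mm along its y, 9 mm deep with a flat floor and a 1.5 mm chamfer. A housing fully home has its flange 1 mm proud of the tray.
- tray_hole1 (a point): Centre of the mouth (on the tray's top face, 16 mm above the bench) of the square pocket, 49 mm by 49 mm, 9 mm deep with a flat floor and a 1.5 mm chamfer. A housing fully home has its flange 1 mm proud of the tray.
- tray_hole2 (a point): Centre of the mouth (on the tray's top face, 16 mm above the bench) of the round pocket, 57 mm in diameter, 9 mm deep with a flat floor and a 1.5 mm chamfer. A housing fully home has its flange 1 mm proud of the tray.
- button (a joint): Travel of the call button in m: 0 up, 0.006 fully down; spring-loaded, about 5 N to push it all the way; it counts as pressed beyond 0.004.
- button_top (a point): Centre of the top of the round black call button (32 mm diameter, facing up, in a small grey housing fixed to the bench at the robot's far left); goes down with it.
- wheel: Bystander: a rubber-tyred trolley wheel lying flat, 100 mm diameter, 34 mm high. Origin: centre of its underside. Leave it alone.
- grease_jar: Bystander: closed white jar with a steel cap, 66 mm diameter, 70 mm high. Origin: centre of its underside. Leave it alone.
- carton: Bystander: closed cardboard carton, 70 x 90 mm, 60 mm high. Origin: centre of its underside. Leave it alone.
Not all that is in view belongs to the job. What is shaped like the pin32 but purple or red is not meant. What is shaped like the pin22 but blue is not meant.

How it is judged:
By the outcome, as a careful person would: the job done as asked, in the order asked, and still so for the second after the job is handed in, with the robot touching nothing.
Of pin14, pin18, pin22, pin27, pin32 only 4 to 5 are there at a start; the rules pass over those that are not, and their reading is None.
Of oblong_bearing, square_bearing, round_bearing only 2 to 3 are there at a start; the rules pass over those that are not, and their reading is None.
At some moment in a run one of oblong_bearing, square_bearing, round_bearing may be knocked a few centimetres aside while the robot is not near it.
It also fails if it takes over 208 s, if anything falls off the work surface, if the arm or the gripper's body presses on something with over 40 N, if the wrist force passes 120 N, or if a joint passes its speed limit or range.

## Working session

There is one attempt and no reset: what is moved stays moved. The work goes in short steps, Python scripts to look and compute and a shell command to move; the robot and the scene stay as the last step left them, time stands still between calls to the robot, and variables do not carry over. Pictures are saved under pics/ and viewed, and the job is handed in when it is done.

```bash
ls; mkdir -p pics; python3 - <<'E'
from cell import ctrl,get_image,camera_params
import cv2
for n in("top","side"):
    cv2.imwrite(f"pics/{n}0.png",get_image(n)); print(n,camera_params(n))
print(ctrl.read_state())
E
```

```text
pics
top {'fx': 403.4602258251067, 'fy': 403.4602258251067, 'cx': 324.38137589327243, 'cy': 201.79293342947068, 'eye': array([ 479.85887336,  -33.33795887, 1170.95452083]), 'orientation': array([ 0.08359518, -0.01331127, -1.57074864])}
side {'fx': 439.86607617439546, 'fy': 439.86607617439546, 'cx': 319.6270644519461, 'cy': 191.28685128491026, 'eye': array([227.61622849, 789.53968306, 740.06479641]), 'orientation': array([ 0.91968404,  0.00375805, -2.78138656])}
{'clock': 0.1, 'qpos': array([-1.37783189,  0.62924434,  0.0384146 ,  1.51827992, -0.02699263,
        0.99628253, -0.01997106]), 'qd': array([-8.81319043e-04, -7.65876321e-05, -1.64900974e-03, -2.67759609e-03,
       -9.89285622e-05, -7.09105457e-04,  7.35926578e-04]), 'tau': array([ 4.03313607e-03, -5.64540982e+01,  1.23127129e+00, -1.93976766e+01,
        1.14195416e-02,  5.43685906e-03,  1.65970124e-05]), 'eef_pos': array([166.14173765, 627.84269982, 238.48268776]), 'tool_rot': array([-3.13855526,  1.56909912, -1.82646629]), 'force': array([0.61281464, 0.11884267, 0.31590744]), 'torque': array([-0.05449298,  0.02785369, -0.00613653]), 'width': 85.22662473809476}
```

View pics/top0.png

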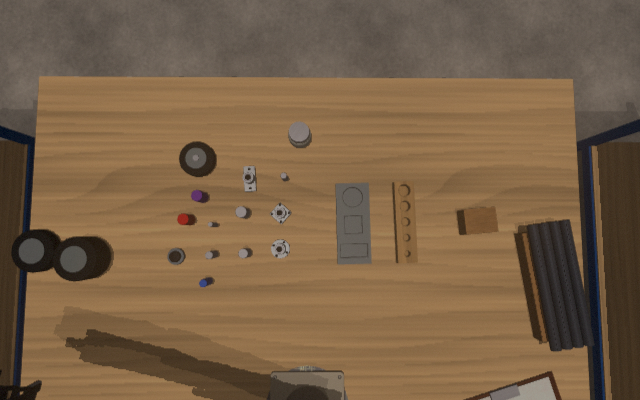

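View pics/side0.png

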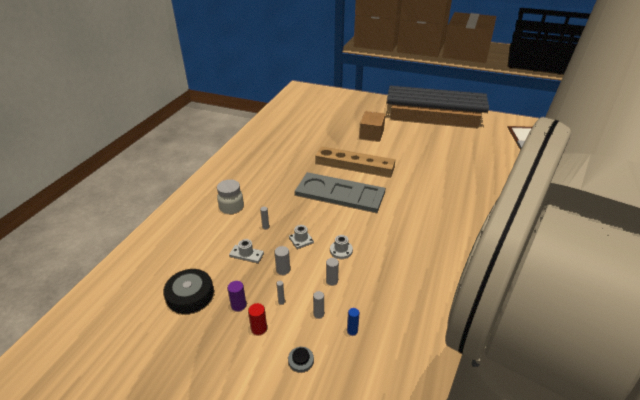

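```bash
cat > h.py <<'E'
import numpy as np, cv2
from scipy.spatial.transform import Rotation as R
from cell import ctrl,get_image,camera_params
def cam(n):
    p=camera_params(n); return p, R.from_euler('xyz',p['orientation']).as_matrix()
def ray(n,u,v,z):
    p,M=cam(n); d=M@np.array([(u-p['cx'])/p['fx'],-(v-p['cy'])/p['fy'],-1.])
    e=p['eye']; return (e+d*(z-e[2])/d[2])[:2]
def proj(n,P):
    p,M=cam(n); c=M.T@(np.asarray(P,float)-p['eye'])
    return np.array([p['cx']+p['fx']*c[0]/-c[2], p['cy']-p['fy']*c[1]/-c[2]])
def crop(im,u0,v0,u1,v1,f,name):
    c=cv2.resize(im[v0:v1,u0:u1],None,fx=f,fy=f,interpolation=cv2.INTER_CUBIC); cv2.imwrite(name,c)
E
python3 - <<'E'
from h import *
t=cv2.imread("pics/top0.png"); s=cv2.imread("pics/side0.png")
crop(t,160,110,310,300,3,"pics/tc.png"); crop(t,325,170,425,275,5,"pics/tr.png"); crop(s,210,180,370,380,3,"pics/sc.png"); crop(s,280,140,410,220,6,"pics/sr.png")
E
```

```text
(no output)
```

View pics/tc.png

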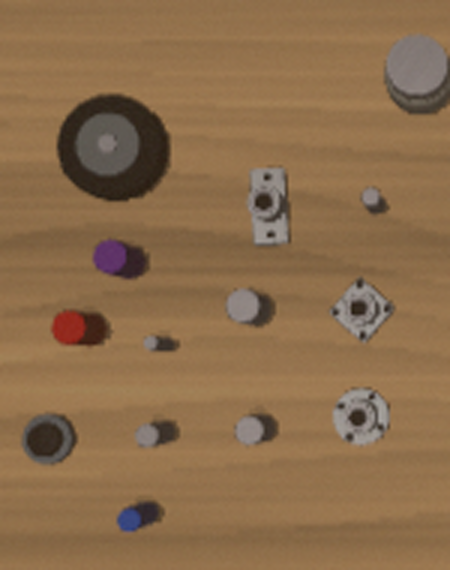

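View pics/tr.png

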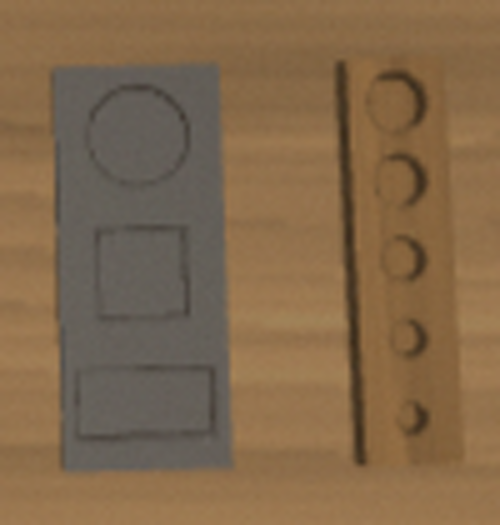

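View pics/sc.png

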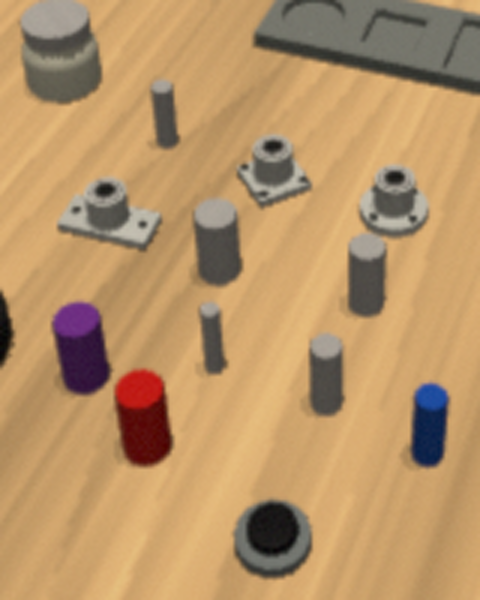

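View pics/sr.png

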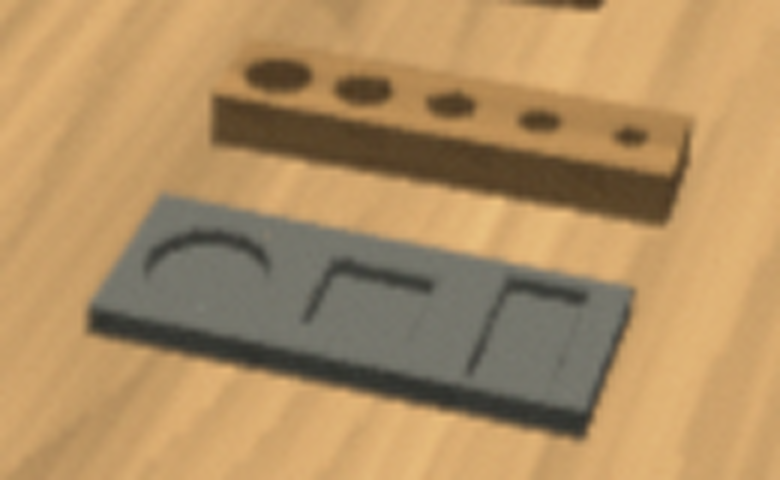

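```bash
python3 - <<'E'
from h import *
for n in("top","side"):
    im=cv2.imread(f"pics/{n}0.png"); hsv=cv2.cvtColor(im,cv2.COLOR_BGR2HSV)
    m=((hsv[...,1]<60)&(hsv[...,2]>50)).astype(np.uint8)*255
    r=(165,110,430,300) if n=="top" else (210,160,410,390)
    k,l,st,c=cv2.connectedComponentsWithStats(m,connectivity=4)
    for i in range(1,k):
        x,y,w,h,a=st[i]
        if a>8 and r[0]<c[i][0]<r[2] and r[1]<c[i][1]<r[3]:
            g=im[l==i].mean(1)
            print(n,st[i],c[i].round(2),g.min().round(),np.median(g),g.max().round())
E
```

```text
top [289 122  21  23 362] [298.32 132.33] 61.0 123.0 133.0
top [185 148  21  21 351] [195.22 157.73] 58.0 88.33333333333333 122.0
top [243 166  13  26 265] [249.12 178.46] 60.0 132.66666666666666 152.0
top [281 173   6   6  29] [283.24 175.52] 72.0 129.66666666666666 135.0
top [ 336  183   35   81 2664] [352.89 223.17] 63.0 94.66666666666667 100.0
top [270 204  21  20 217] [280.12 213.03] 58.0 131.66666666666666 153.0
top [235 206  12  12 102] [240.86 211.55] 62.0 134.66666666666666 139.0
top [208 222   5   5  19] [209.95 223.84] 81.0 124.33333333333333 132.0
top [271 240  19  18 250] [280.05 248.46] 60.0 138.33333333333334 156.0
top [168 248  16  16 104] [176.31 255.58] 53.0 84.33333333333333 94.0
top [239 249   9   9  70] [242.94 253.04] 71.0 136.66666666666666 140.0
top [205 251   8   8  48] [208.65 254.65] 83.0 126.5 132.0
top [209 278   3   5   9] [210.33 279.78] 45.0 46.0 50.0
side [ 295  173   90   39 2033] [340.57 191.53] 48.0 113.0 128.0
side [217 180  26  33 691] [229.43 196.1 ] 65.0 105.33333333333333 164.0
side [261 207   8  22 118] [264.42 217.19] 69.0 74.16666666666666 162.0
side [289 225  24  23 326] [300.68 236.82] 48.0 119.66666666666666 181.0
side [327 235  26  50 647] [337.04 257.43] 48.0 95.0 183.0
side [229 239  34  24 453] [245.98 251.58] 52.0 139.33333333333334 187.0
side [275 246  15  28 338] [282.07 259.66] 67.0 75.0 166.0
side [277 281   7  23 114] [280.25 291.58] 67.0 74.83333333333334 167.0
side [314 291  10  27 244] [318.4  304.12] 68.0 75.0 162.0
side [288 347  25  25 269] [300.37 361.23] 50.0 106.33333333333333 125.0
```

```bash
python3 - <<'E'
from h import *
t=cv2.imread("pics/top0.png"); s=cv2.imread("pics/side0.png")
def bc(im,u,v,r,lo,hi):
    g=im.mean(2); hsv=cv2.cvtColor(im,cv2.COLOR_BGR2HSV)
    m=np.zeros(g.shape,np.uint8)
    sat=hsv[...,1]<75
    m[((g>lo)&(g<hi)&sat)]=255
    z=np.zeros_like(m); cv2.circle(z,(round(u),round(v)),r,255,-1); m&=z
    M=cv2.moments(m,True); return M['m10']/M['m00'],M['m01']/M['m00'],M['m00']
P={14:((209.9,223.8,4),(279,283,4)),18:((283.2,175.5,5),(264,210,5)),22:((208.6,254.6,6),(318,295,6)),27:((243,253,6),(332,263,7)),32:((241,211.5,8),(282,251,8))}
for k,(a,b) in P.items():
    A=bc(t,*a,95,255);B=bc(s,*b,115,255)
    print(k,np.round(A,2),np.round(B,2),ray("top",*A[:2],62).round(1),ray("side",*B[:2],62).round(1))
Q={'obl':((248.5,177.5,4),(245,243,5)),'sq':((279.5,213,4),(301,229.5,5)),'rd':((279.5,249,4),(341.5,239,5))}
for k,(a,b) in Q.items():
    def dk(im,u,v,r):
        g=im.mean(2); m=np.zeros(g.shape,np.float32); z=np.zeros(g.shape,np.uint8); cv2.circle(z,(round(u),round(v)),r,255,-1)
        w=np.clip(90-g,0,None)*(z>0); M=cv2.moments(w.astype(np.float32)); return M['m10']/M['m00'],M['m01']/M['m00']
    A=dk(t,*a);B=dk(s,*b)
    print(k,np.round(A,2),np.round(B,2),ray("top",*A,38).round(1),ray("side",*B,38).round(1))
# bearings flange
hsv=cv2.cvtColor(t,cv2.COLOR_BGR2HSV); m=((hsv[...,1]<75)&(t.mean(2)>70)).astype(np.uint8)*255
# tray
z=np.zeros_like(m); z[170:275,325:380]=255
hs=((hsv[...,1]<75)).astype(np.uint8)*255&z
c=max(cv2.findContours(hs,0,1)[0],key=cv2.contourArea); r=cv2.minAreaRect(c)
print(r); C=[ray("top",*p,16) for p in cv2.boxPoints(r)]; print(np.round(C,1), np.mean(C,0))
a=np.array(C); print([np.linalg.norm(a[i]-a[i-1]).round(1) for i in range(4)],[np.arctan2(*(a[i]-a[i-1])[::-1]).round(4) for i in range(4)])
E
```

```text
14 [209.62 223.75  16.  ] [279.39 282.78  23.  ] [512.1 265.9] [512.7 268. ]
18 [283. 175.  25.] [263.25 208.46  24.  ] [647.1  66.5] [647.5  69.3]
22 [208.37 254.74  46.  ] [318.23 294.88  66.  ] [428.  267.3] [429.2 269.4]
27 [242.51 253.1   72.  ] [331.99 261.64  87.  ] [432.4 174.8] [433.3 177. ]
32 [240.32 211.54  95.  ] [281.28 250.62 113.  ] [545.7 182.7] [546.8 184.5]
obl [247.33 176.81] [244.6  242.82] [645.4 169.3] [647.1 169.6]
sq [278.91 212.37] [300.66 228.5 ] [544.9  79.3] [545.7  80.1]
rd [278.73 248.89] [341.24 238.65] [443.   78.8] [444.6  79.6]
((352.9602355957031, 223.02810668945312), (80.78131103515625, 33.474266052246094), 88.45184326171875)
[[ 630.8  -79.7]
 [ 633.6 -176.5]
 [ 402.4 -180.6]
 [ 400.   -85.4]] [ 516.69018504 -130.54995115]
[np.float64(230.9), np.float64(96.8), np.float64(231.2), np.float64(95.2)] [np.float64(0.0247), np.float64(-1.5418), np.float64(-3.1238), np.float64(1.5967)]
```

```bash
python3 - <<'E'
from h import *
t=cv2.imread("pics/top0.png"); s=cv2.imread("pics/side0.png")
f=6;u0,v0=280,140
big=cv2.resize(s[v0:220,u0:410],None,fx=f,fy=f,interpolation=cv2.INTER_CUBIC).mean(2)
H=[]
for (x,y,rr) in((631,136,26),(540,121,30),(451,105,34),(363,90,38),(278,75,42)):
    z=np.zeros(big.shape,np.uint8); cv2.ellipse(z,(x,y),(rr,int(rr*.62)),0,0,360,255,-1)
    loc=big[z>0]; th=(np.percentile(loc,3)+np.percentile(big[y-30:y+30,x-50:x+50],80))/2
    m=((big<th)&(z>0)).astype(np.uint8); M=cv2.moments(m,True); cx,cy=M['m10']/M['m00'],M['m01']/M['m00']
    c=max(cv2.findContours(m,0,1)[0],key=cv2.contourArea); e=cv2.minAreaRect(c)
    u,v=(cx+.5)/f+u0-.5,(cy+.5)/f+v0-.5
    bx=cv2.boundingRect(c)
    p=ray("side",u,v,30); H.append(p); print(np.round([cx,cy],1),bx,p.round(1))
H=np.array(H); print(np.diff(H,axis=0).round(1), np.arctan2(*(H[4]-H[0])[::-1]), H.mean(0))
# top manual/side corner
def up(n,x,y,f,u0,v0,z): return ray(n,(x+.5)/f+u0-.5,(y+.5)/f+v0-.5,z).round(1)
print("rack top-cam corners",[up("top",x,y,5,325,170,30) for x,y in((345,60),(445,60),(365,463),(463,460))])
print("rack top holes",[up("top",x,y,5,325,170,30) for x,y in((413,416),(408,338),(404,259),(401,180),(395,103))])
print("rack side corners",[up("side",x,y,6,280,140,30) for x,y in((213,95),(672,175),(690,122),(247,45))])
print("tray side corners",[up("side",x,y,6,280,140,16) for x,y in((90,307),(585,407),(635,290),(163,196))])
print("tray top",[up("top",x,y,5,325,170,16) for x,y in((138,136),(142,272),(145,402))])
print("button",ray("side",300.5,357,30),ray("top",176,255.6,30), ray("top",174.8,255.6,30))
# rack centre predicted
for k in range(5):
    pass
E
```

```text
[630.9 136.1] (615, 126, 33, 20) [ 429.9 -278.1]
[539.5 120.6] (519, 110, 42, 22) [ 475.2 -276. ]
[451.2 104.9] (427, 92, 49, 26) [ 519.9 -274.6]
[363.5  89.9] (335, 76, 57, 29) [ 564.8 -272.5]
[278.3  75. ] (245, 59, 67, 33) [ 609.4 -270.8]
[[45.2  2.2]
 [44.7  1.4]
 [45.   2.1]
 [44.6  1.7]] 0.0408569995325795 [ 519.84721352 -274.40029677]
rack top-cam corners [array([ 633.6, -246.3]), array([ 633.7, -303.6]), array([ 405.4, -254.3]), array([ 407. , -309.5])]
rack top holes [array([ 431.6, -281.8]), array([ 475.4, -279.7]), array([ 520. , -278.2]), array([ 564.9, -277.2]), array([ 608.9, -274.5])]
rack side corners [array([ 633.5, -242.1]), array([ 403.5, -252.3]), array([ 405.9, -300.3]), array([ 634.2, -292.2])]
tray side corners [array([629.8, -77.3]), array([401.3, -86.1]), array([ 401.4, -175.8]), array([ 631.8, -170.5])]
tray top [array([ 591.2, -128.8]), array([ 512.9, -130.6]), array([ 439. , -131.9])]
button [418.74909847 386.3767236 ] [424.16927517 365.95900254] [424.17129293 369.29474059]
```

```bash
cat >> h.py <<'E'
def goto(x,y,z,jaw,s=None):
    """delta in tool axes to reach TCP xyz (mm), tool down, jaws along world angle jaw (deg), nearest half turn"""
    s=s or ctrl.read_state()
    M=R.from_euler('xyz',s['tool_rot']).as_matrix(); best=None
    for j in (jaw,jaw+180):
        a=np.radians(j); X=np.array([0,0,-1.]); Z=np.array([np.cos(a),np.sin(a),0]); T=np.stack([X,np.cross(Z,X),Z],1)
        rv=R.from_matrix(M.T@T).as_rotvec()
        if best is None or np.linalg.norm(rv)<np.linalg.norm(best): best=rv
    d=M.T@(np.array([x,y,z])-s['eef_pos'])
    return d,best
def g(x,y,z,jaw):
    s=ctrl.read_state(); d,r=goto(x,y,z,jaw,s)
    M=R.from_euler('xyz',s['tool_rot']).as_matrix()
    print('t',round(s['clock'],1),'pos',s['eef_pos'].round(1),'w',round(s['width'],1),'F',s['force'].round(1),'q7',s['qpos'][6].round(2),'jaw',np.degrees(np.arctan2(M[1,2],M[0,2])).round(1))
    print('  shift',d.round(1),'turn',r.round(3), 'toolYdir',M[:2,1].round(2),'toolZdir',M[:2,2].round(2))
E
python3 - <<'E'
from h import *
g(546.2,183.6,120,92)
# button triangulation
for z in (20,25,30,35,40): print(z,ray("side",300.7,356.5,z).round(1),ray("top",174.8,255.6,z).round(1))
for n,a,b in(("purple",199-1.5,196),("red",183,219),("blue",203.5,283),):print(n,ray("top",a,b,62))
E
```

```text
t 0.1 pos [166.1 627.8 238.5] w 85.2 F [0.6 0.1 0.3] q7 -0.02 jaw 75.2
  shift [ 119.  -481.1 -332. ] turn [-0.294 -0.002 -0.   ] toolYdir [-0.97  0.26] toolZdir [0.26 0.97]
20 [421.5 379.6] [423.7 372.8]
25 [420.1 382.5] [423.9 371.1]
30 [418.8 385.3] [424.2 369.3]
35 [417.4 388.2] [424.4 367.5]
40 [416.1 391. ] [424.7 365.8]
purple [588.36953013 300.88993747]
red [525.09590809 338.74150394]
blue [352.20918083 278.55593834]
```

```bash
python3 -m handwheel '0 8 -41 -28 0 0 0;0 8 -41 -28 0 0 0;0 8 -41 -28 0 0 0;0 8 -41 -28 0 0 0;0 8 -41 -28 0 0 0;0 8 -41 -28 0 0 0;0 8 -41 -28 -0.1 0 0;0 0 -41 -28 -0.1 0 0'; python3 -c "
from h import *
g(546.2,183.6,120,92)"
```

```text
clock: 0.9
eef_pos: [422.7, 336.9, 177.1]
tool_rot: [1.56, 1.563, 3.097]
force: [0.3, 1.1, -0.7]
width: 42.7
t 0.9 pos [422.7 336.9 177.1] w 42.7 F [ 0.3  1.1 -0.7] q7 0.78 jaw 88.1
  shift [  56.1 -129.1 -149.1] turn [-0.069  0.    -0.008] toolYdir [-1.    0.03] toolZdir [0.03 1.  ]
```

```bash
python3 -m handwheel '0.4 11 -30 -35 -0.03 0 0;0.4 11 -30 -35 -0.03 0 0;0.4 11 -30 -35 -0.01 0 0;0.4 11 -30 -35 0 0 0;0.4 8 -8 -8 0 0 0;0.4 0 0 0 0 0 0'; python3 -c "
from h import *
g(546.2,183.6,37,92)"
```

```text
clock: 1.5
eef_pos: [561.1, 174.8, 120.3]
tool_rot: [1.945, 1.563, -2.739]
force: [-0.5, 0.3, -0.1]
width: 59.8
t 1.5 pos [561.1 174.8 120.3] w 59.8 F [-0.5  0.3 -0.1] q7 1.17 jaw 91.6
  shift [83.3 14.1  9.5] turn [-0.006 -0.003 -0.007] toolYdir [-1.   -0.03] toolZdir [-0.03  1.  ]
```

```bash
python3 -m handwheel '0.4 0 7 5 -0.003 -0.003 -0.007;0.4 0 7 5 0 0 0;0.4 0 0 0 0 0 0'; python3 -c "
from h import *
g(546.2,183.6,37,92)"
```

```text
clock: 1.8
eef_pos: [542.4, 188.9, 120.4]
tool_rot: [0.699, 1.567, 2.306]
force: [-0.0, 0.6, -0.0]
width: 59.8
t 1.8 pos [542.4 188.9 120.4] w 59.8 F [-0.   0.6 -0. ] q7 1.15 jaw 92.1
  shift [83.4 -3.7 -5.7] turn [ 0.001  0.003 -0.002] toolYdir [-1.   -0.04] toolZdir [-0.04  1.  ]
```

```bash
python3 -m handwheel '0.4 0 -3 -4 0 0 0;0.4 0 0 0 0 0 0;0.4 0 0 0 0 0 0'; python3 -c "
from h import *
g(546.2,183.6,37,92)"
```

```text
clock: 2.1
eef_pos: [544.3, 188.9, 122.0]
tool_rot: [0.154, 1.566, 1.768]
force: [-0.3, -0.0, 0.7]
width: 59.7
t 2.1 pos [544.3 188.9 122. ] w 59.7 F [-0.3 -0.   0.7] q7 1.16 jaw 92.5
  shift [84.9 -1.7 -5.8] turn [ 0.008  0.004 -0.001] toolYdir [-1.   -0.04] toolZdir [-0.04  1.  ]
```

```bash
for i in 1 2 3; do python3 -m handwheel '0.4 0 0 0 0 0 0'|sed -n 2,3p; done; python3 -m handwheel '0.4 0 -1.7 -5.8 0 0 0'|sed -n 2p;for i in 1 2 3; do python3 -m handwheel '0.4 0 0 0 0 0 0'|sed -n 2p; done
```

```text
eef_pos: [544.5, 189.1, 122.1]
tool_rot: [0.036, 1.566, 1.65]
eef_pos: [544.6, 189.2, 122.3]
tool_rot: [-0.022, 1.566, 1.592]
eef_pos: [544.7, 189.1, 122.2]
tool_rot: [-0.049, 1.566, 1.564]
eef_pos: [546.5, 184.0, 122.2]
eef_pos: [546.9, 182.5, 122.1]
eef_pos: [547.0, 182.2, 122.1]
eef_pos: [547.1, 182.0, 122.0]
```

```bash
python3 -m handwheel '0.4 25 0.7 1.2 0 0 0;0.4 25 0 0 0 0 0;0.4 20 0 0 0 0 0;0.4 7 0 0 0 0 0;0.4 0 0 0 0 0 0;0.4 0 0 0 0 0 0'; python3 -c "
from h import *
g(546.2,183.6,37,92)"
```

```text
clock: 3.4
eef_pos: [548.3, 184.4, 44.3]
tool_rot: [-0.617, 1.564, 0.995]
force: [0.5, 0.1, -0.3]
width: 59.7
t 3.4 pos [548.3 184.4  44.3] w 59.7 F [ 0.5  0.1 -0.3] q7 1.15 jaw 92.4
  shift [ 7.3  2.2 -0.8] turn [0.007 0.006 0.004] toolYdir [-1.   -0.04] toolZdir [-0.04  1.  ]
```

Now close, with small corrections.

```bash
python3 -m handwheel '0.4 6 1.7 -0.5 0 0.004 0.003;0.4 0 0 0 0 0 0;-0.6 0 0 0 0 0 0;-0.6 0 0 0 0 0 0;-0.6 0 0 0 0 0 0;-0.6 0 0 0 0 0 0;-0.6 0 0 0 0 0 0'; python3 -c "
from h import *
g(546.2,183.6,37,92)"
```

```text
clock: 4.1
eef_pos: [548.2, 184.3, 40.8]
tool_rot: [-1.097, 1.565, 0.515]
force: [0.5, -0.5, -0.3]
width: 30.2
t 4.1 pos [548.2 184.3  40.8] w 30.2 F [ 0.5 -0.5 -0.3] q7 1.15 jaw 92.4
  shift [ 3.8  2.  -0.7] turn [0.007 0.003 0.005] toolYdir [-1.   -0.04] toolZdir [-0.04  1.  ]
```

```bash
python3 -m handwheel '0.4 0 0 0 0 0 0;0.4 0 0 0 0 0 0;0.4 0 0 0 0 0 0;0.4 0 0 0 0.14 0 0;0.4 0 0 0 0.14 0 0;0.4 0 0 0 0.14 0 0;0.4 0 0 0 0.14 0 0;0.4 0 0 0 0.14 0 0;0.4 0 0 0 0.14 0 0;0.4 0 0 0 0.14 0 0'; python3 -c "
from h import *
g(547.2,184.3,38,2)"
```

```text
clock: 5.1
eef_pos: [549.3, 184.9, 41.7]
tool_rot: [0.055, 1.562, 0.648]
force: [-1.0, -0.1, -0.1]
width: 59.7
t 5.1 pos [549.3 184.9  41.7] w 59.7 F [-1.  -0.1 -0.1] q7 0.49 jaw 34.0
  shift [ 3.7  0.7 -2.1] turn [ 0.559  0.008 -0.003] toolYdir [-0.56  0.83] toolZdir [0.83 0.56]
```

```bash
python3 -m handwheel '0.4 1 0 -1 0.14 0.004 0;0.4 1 0 -1 0.14 0 0;0.4 0 0 0 0.14 0 0;0.4 0 0 0 0.08 0 0;0.4 0 0 0 0 0 0;-0.6 0 0 0 0 0 0;-0.6 0 0 0 0 0 0;-0.6 0 0 0 0 0 0;-0.6 0 0 0 0 0 0;-0.6 0 0 0 0 0 0'; python3 -c "
from h import *
g(547.2,184.3,38,2)"
```

```text
clock: 6.1
eef_pos: [547.6, 185.4, 40.3]
tool_rot: [0.819, 1.564, 0.896]
force: [0.4, -0.1, 0.9]
width: 30.1
t 6.1 pos [547.6 185.4  40.3] w 30.1 F [ 0.4 -0.1  0.9] q7 0.15 jaw 4.4
  shift [ 2.3 -1.1 -0.5] turn [ 0.043  0.005 -0.005] toolYdir [-0.08  1.  ] toolZdir [1.   0.08]
```

```bash
python3 -m handwheel '-0.6 -30 0 0 0 0 0;-0.6 -30 0 0 0 0 0;-0.6 -25 0 0 0 0 0;-0.6 -10 -20 0 0.04 0 0;-0.6 0 -40 -3 0 0 0;-0.6 0 -45 -3 0 0 0;-0.6 0 -45 -3 0 0 0;-0.6 0 -45 -3 0 0 0;-0.6 0 -45 -3 0 0 0;-0.6 0 -45 -3 0 0 0'; python3 -c "
from h import *
g(520,-212,60,2)"
```

```text
clock: 7.1
eef_pos: [535.8, -104.7, 129.7]
tool_rot: [2.493, 1.56, 2.541]
force: [0.7, -0.9, -4.3]
width: 30.6
t 7.1 pos [ 535.8 -104.7  129.7] w 30.6 F [ 0.7 -0.9 -4.3] q7 0.55 jaw 2.8
  shift [  69.2 -106.8  -20.4] turn [ 0.013 -0.008 -0.006] toolYdir [-0.05  1.  ] toolZdir [1.   0.05]
```

```bash
python3 -m handwheel '-0.6 0 -40 -7 0 0 0;-0.6 0 -30 -7 0 -0.005 -0.005;-0.6 10 -10 -3 0 0 0;-0.6 25 0 0 0 0 0;-0.6 22 0 0 0 0 0;-0.6 0 0 0 0 0 0;-0.6 0 0 0 0 0 0'; python3 -c "
from h import *
g(520,-212,41,2)"
```

```text
clock: 7.8
eef_pos: [511.9, -207.9, 67.6]
tool_rot: [-2.538, 1.557, -2.517]
force: [0.3, -0.5, -3.9]
width: 30.4
t 7.8 pos [ 511.9 -207.9   67.6] w 30.4 F [ 0.3 -0.5 -3.9] q7 0.73 jaw 1.2
  shift [26.6 -4.1  8.3] turn [-0.014 -0.011  0.008] toolYdir [-0.02  1.  ] toolZdir [1.   0.02]
```

```bash
python3 -m handwheel '-0.6 10 -3 5 0 -0.008 0.006;-0.6 8 0 0 0 0 0;-0.6 0 0 0 0 0 0;-0.6 0 0 0 0 0 0'; python3 -c "
from h import *
g(520,-212,41,2)"
```

```text
clock: 8.2
eef_pos: [518.5, -211.4, 50.0]
tool_rot: [-1.427, 1.568, -1.405]
force: [0.2, -0.6, -3.9]
width: 30.4
t 8.2 pos [ 518.5 -211.4   50. ] w 30.4 F [ 0.2 -0.6 -3.9] q7 0.75 jaw 1.2
  shift [ 9.  -0.7  1.5] turn [-0.013  0.     0.002] toolYdir [-0.02  1.  ] toolZdir [1.   0.02]
```

```bash
python3 -m handwheel '-0.6 7 0 0 0 0 0;-0.6 0 0 0 0 0 0;-0.6 0 0 0 0 0 0;-0.6 1.5 0 0 0 0 0;-0.6 0 0 0 0 0 0'; python3 -c "
from h import *
g(520,-212,41,2)"
```

```text
clock: 8.7
eef_pos: [519.3, -210.8, 41.7]
tool_rot: [-0.967, 1.568, -0.944]
force: [-0.1, 0.6, -3.9]
width: 30.2
t 8.7 pos [ 519.3 -210.8   41.7] w 30.2 F [-0.1  0.6 -3.9] q7 0.75 jaw 1.3
  shift [ 0.7 -1.2  0.7] turn [-0.012  0.002  0.003] toolYdir [-0.02  1.  ] toolZdir [1.   0.02]
```

```bash
python3 -m handwheel '-0.6 1.5 0 0 0 0 0;-0.6 0 0 0 0 0 0;-0.6 0.5 0 0 0 0 0'; python3 -m handwheel '0.2 0 0 0 0 0 0;0.2 0 0 0 0 0 0;0.2 0 0 0 0 0 0;0.2 -30 0 0 0 0 0;0.2 -40 0 0 0 0 0;0.2 -40 0 0 0 0 0;0.2 0 50 0 0 0 0;0.2 0 50 0 0 0 0;0.2 0 50 0 0 0 0;0.2 0 0 0 0 0 0' ; python3 - <<'E'
from h import *
for n in("top","side"): cv2.imwrite(f"pics/{n}1.png",get_image(n))
t=cv2.imread("pics/top1.png"); s=cv2.imread("pics/side1.png")
crop(t,325,170,425,275,5,"pics/tr1.png"); crop(s,230,100,430,220,4,"pics/sr1.png")
g(520,-212,41,2)
E
```

```text
clock: 9.0
eef_pos: [519.5, -211.1, 40.3]
tool_rot: [-0.828, 1.567, -0.805]
force: [-0.9, 1.1, 3.7]
width: 30.5
clock: 10.0
eef_pos: [519.5, -59.5, 155.7]
tool_rot: [-0.415, 1.558, -0.397]
force: [0.7, -0.1, -0.5]
width: 51.2
t 10.1 pos [519.9 -67.  156.2] w 51.2 F [ 0.  -0.2  1. ] q7 0.44 jaw 0.6
  shift [ 116.7 -143.7   -2.8] turn [-0.025  0.013  0.011] toolYdir [-0.01  1.  ] toolZdir [1.   0.01]
```

View pics/tr1.png

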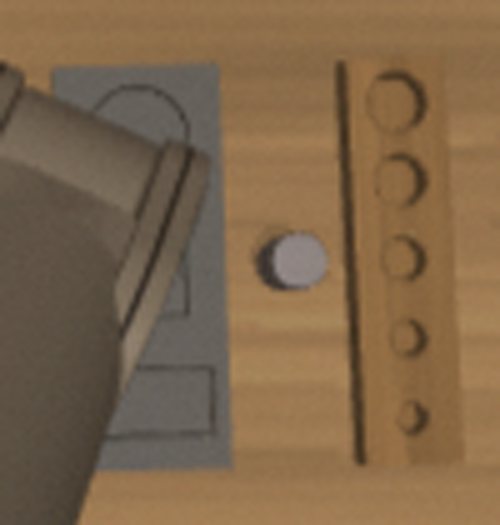

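View pics/sr1.png

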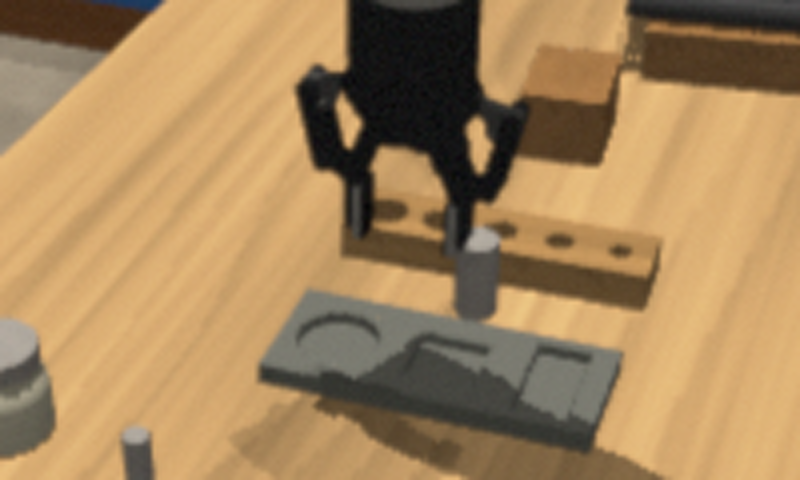

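```bash
python3 -m handwheel '0.2 0 45 0 0 0 0;0.2 0 45 0 0 0 0;0.2 0 20 0 0 0 0;0.2 0 0 0 0 0 0'; cat >> h.py <<'E'
def bc(im,u,v,r,lo,hi=256,sat=75):
    g=im.mean(2); hsv=cv2.cvtColor(im,cv2.COLOR_BGR2HSV)
    m=((g>lo)&(g<hi)&(hsv[...,1]<sat)).astype(np.uint8)
    z=np.zeros_like(m); cv2.circle(z,(round(u),round(v)),r,1,-1); m&=z
    M=cv2.moments(m,True); return M['m10']/M['m00'],M['m01']/M['m00'],M['m00']
E
python3 - <<'E'
from h import *
for n in("top","side"): cv2.imwrite(f"pics/{n}2.png",get_image(n))
t=cv2.imread("pics/top1.png"); s=cv2.imread("pics/side2.png")
A=bc(t,385,222,8,95); print(A,ray("top",*A[:2],62))
A=bc(s,351,160,7,115); print(A,ray("side",*A[:2],62))
crop(s,230,100,430,220,4,"pics/sr2.png")
E
```

```text
clock: 10.5
eef_pos: [521.6, 36.5, 155.6]
tool_rot: [-0.729, 1.547, -0.734]
force: [0.2, -0.9, -0.1]
width: 51.2
(384.65263157894736, 221.70526315789473, 95.0) [ 517.97791337 -214.01570429]
(349.42857142857144, 159.48979591836735, 49.0) [ 517.12124867 -209.37367238]
```

View pics/sr2.png

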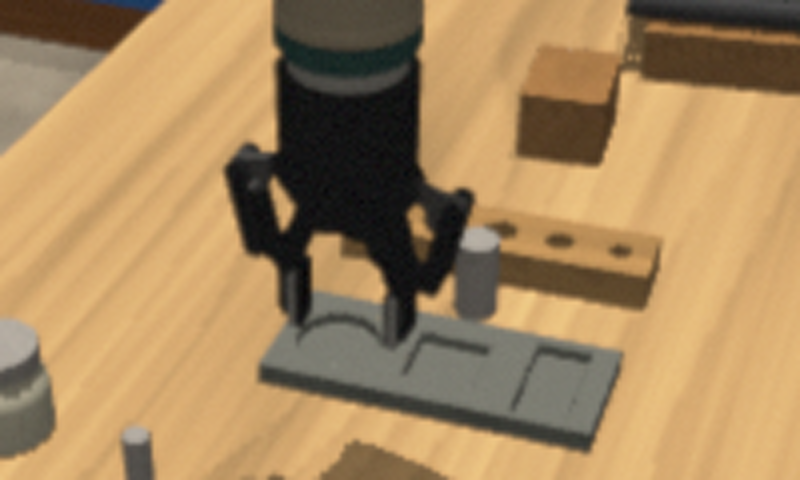

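```bash
python3 -m handwheel '0.2 0 -40 0 0 0.01 0;0.2 0 -45 0 0 0.01 0;0.2 0 -45 0 0 0 0;0.2 0 -45 0 0 0 0;0.2 0 -40 0 0 0 0;0.2 0 -20 0 0 0 0;0.2 0 0 0 0 0 0'; python3 -c "
from h import *
g(519.5,-212.2,39,2.3)"
```

```text
clock: 11.3
eef_pos: [513.7, -231.2, 161.4]
tool_rot: [-1.597, 1.542, -1.628]
force: [0.9, -0.3, 0.4]
width: 51.1
t 11.3 pos [ 513.7 -231.2  161.4] w 51.1 F [ 0.9 -0.3  0.4] q7 0.65 jaw -1.8
  shift [121.8  22.8   5.3] turn [-0.072 -0.002  0.029] toolYdir [0.03 1.  ] toolZdir [ 1.   -0.03]
```

```bash
python3 -m handwheel '0.2 20 15 3 -0.06 0 0.024;0.2 25 0 0 0 0 0;0.2 0 0 0 0 0 0;0.2 0 0 0 0 0 0'; python3 -c "
from h import *
g(519.5,-212.2,39,2.3)"
```

```text
clock: 11.7
eef_pos: [514.1, -223.3, 116.2]
tool_rot: [-1.77, 1.564, -1.751]
force: [0.7, 1.0, 0.3]
width: 51.3
t 11.7 pos [ 514.1 -223.3  116.2] w 51.3 F [0.7 1.  0.3] q7 0.73 jaw 1.1
  shift [77.1 11.5  5.7] turn [-0.021 -0.001  0.007] toolYdir [-0.02  1.  ] toolZdir [1.   0.02]
```

```bash
python3 -m handwheel '0.2 0 9 4 -0.015 0 0.006;0.2 0 0 0 0 0 0;0.2 0 0 0 0 0 0'; python3 -c "
from h import *
g(519.5,-212.2,39,2.3)"
```

```text
clock: 12.0
eef_pos: [519.1, -213.5, 118.5]
tool_rot: [-0.793, 1.569, -0.757]
force: [0.3, 0.5, 0.9]
width: 51.0
t 12.0 pos [ 519.1 -213.5  118.5] w 51.0 F [0.3 0.5 0.9] q7 0.72 jaw 2.0
  shift [79.5  1.4  0.3] turn [-0.005  0.001  0.001] toolYdir [-0.04  1.  ] toolZdir [1.   0.04]
```

```bash
python3 -m handwheel '0.2 25 1 0 0 0 0;0.2 25 0 0 0 0 0;0.2 20 0 0 0 0 0;0.2 3 0 0 0 0 0;0.2 0 0 0 0 0 0;0.2 0 0 0 0 0 0'; python3 -c "
from h import *
g(519.5,-212.2,39,2.3)"
```

```text
clock: 12.6
eef_pos: [524.0, -212.6, 48.3]
tool_rot: [-0.444, 1.559, -0.406]
force: [-0.4, -1.1, 0.4]
width: 51.1
t 12.6 pos [ 524.  -212.6   48.3] w 51.1 F [-0.4 -1.1  0.4] q7 0.77 jaw 2.2
  shift [ 9.3  0.7 -4.6] turn [-0.002  0.01   0.005] toolYdir [-0.04  1.  ] toolZdir [1.   0.04]
```

```bash
python3 -m handwheel '0.2 7 0 -3.5 0 0.008 0.004;0.2 0 0 0 0 0 0;0.2 0 0 0 0 0 0'; python3 -c "
from h import *
g(519.5,-212.2,39,2.3)"
```

```text
clock: 12.9
eef_pos: [521.8, -213.5, 43.2]
tool_rot: [-0.408, 1.565, -0.369]
force: [-0.0, 0.5, 0.2]
width: 51.2
t 12.9 pos [ 521.8 -213.5   43.2] w 51.2 F [-0.   0.5  0.2] q7 0.77 jaw 2.2
  shift [ 4.1  1.4 -2.3] turn [-0.001  0.006  0.002] toolYdir [-0.04  1.  ] toolZdir [1.   0.04]
```

```bash
python3 -m handwheel '0.2 3.5 1 -2 0 0.005 0;0.2 0 0 0 0 0 0;0.2 0 0 0 0 0 0;-0.6 0 0 0 0 0 0;-0.6 0 0 0 0 0 0;-0.6 0 0 0 0 0 0;-0.6 0 0 0 0 0 0'; python3 -c "
from h import *
g(519.5,-212.2,39,2.3)"
```

```text
clock: 13.6
eef_pos: [519.8, -212.5, 40.2]
tool_rot: [-1.217, 1.568, -1.178]
force: [-0.2, -0.1, -0.6]
width: 30.3
t 13.6 pos [ 519.8 -212.5   40.2] w 30.3 F [-0.2 -0.1 -0.6] q7 0.77 jaw 2.2
  shift [ 1.2  0.3 -0.3] turn [-0.001  0.001  0.003] toolYdir [-0.04  1.  ] toolZdir [1.   0.04]
```

```bash
python3 -m handwheel '-0.6 -25 0 0 0 0 0;-0.6 -20 0 0 0 0 0;-0.6 0 -10 20 0 0 0;-0.6 0 -20 30 0 0 0;-0.6 0 -20 25 0 0 0;-0.6 0 0 0 0 0 0;-0.6 0 0 0 0 0 0'; python3 -c "
from h import *
g(611.8,-273.3,75,2.3)"
```

```text
clock: 14.3
eef_pos: [594.2, -257.3, 81.2]
tool_rot: [2.818, 1.56, 2.858]
force: [-1.4, 1.3, -3.5]
width: 30.3
t 14.3 pos [ 594.2 -257.3   81.2] w 30.3 F [-1.4  1.3 -3.5] q7 0.72 jaw 2.3
  shift [  6.  -16.7  17. ] turn [-0.    -0.01  -0.003] toolYdir [-0.04  1.  ] toolZdir [1.   0.04]
```

```bash
python3 -m handwheel '-0.6 0 -13 13 0 -0.008 -0.002;-0.6 0 0 0 0 0 0;-0.6 0 0 0 0 0 0;-0.6 0 0 0 0 0 0'; python3 -c "
from h import *
g(611.8,-273.3,75,2.3)"
```

```text
clock: 14.7
eef_pos: [603.4, -266.6, 78.0]
tool_rot: [2.554, 1.559, 2.594]
force: [0.1, 0.4, -3.5]
width: 30.5
t 14.7 pos [ 603.4 -266.6   78. ] w 30.5 F [ 0.1  0.4 -3.5] q7 0.73 jaw 2.3
  shift [ 2.9 -7.1  8.2] turn [ 0.    -0.01  -0.007] toolYdir [-0.04  1.  ] toolZdir [1.   0.04]
```

```bash
python3 -m handwheel '-0.6 0 -7 8 0 -0.012 -0.007;-0.6 0 0 0 0 0 0;-0.6 0 -1 2 0 0 0;-0.6 0 0 0 0 0 0'; python3 -c "
from h import *
g(611.8,-273.3,75,2.3)"
```

```text
clock: 15.1
eef_pos: [613.5, -273.2, 77.7]
tool_rot: [0.362, 1.569, 0.403]
force: [-0.3, 0.0, -2.9]
width: 30.4
t 15.1 pos [ 613.5 -273.2   77.7] w 30.4 F [-0.3  0.  -2.9] q7 0.73 jaw 2.3
  shift [ 2.7  0.  -1.7] turn [ 0.001  0.002 -0.001] toolYdir [-0.04  1.  ] toolZdir [1.   0.04]
```

```bash
python3 -m handwheel '-0.6 3 0 -1.3 0 0.002 0;-0.6 2 0 0 0 0 0;-0.6 0 0 0 0 0 0;-0.6 0 0 0 0 0 0'; python3 -c "
from h import *
g(611.8,-273.3,75,2.3)"
```

```text
clock: 15.5
eef_pos: [611.7, -273.0, 72.1]
tool_rot: [2.392, 1.569, 2.433]
force: [-0.4, 0.1, -4.0]
width: 30.2
t 15.5 pos [ 611.7 -273.    72.1] w 30.2 F [-0.4  0.1 -4. ] q7 0.73 jaw 2.3
  shift [-2.9 -0.3  0.1] turn [ 0.001 -0.001 -0.001] toolYdir [-0.04  1.  ] toolZdir [1.   0.04]
```

```bash
python3 -m handwheel '-0.6 4 0 0 0 0 0;-0.6 3 0 0 0 0 0;-0.6 0 0 0 0 0 0'; python3 -c "
from h import *
g(611.8,-273.3,75,2.3)"
```

```text
clock: 15.8
eef_pos: [611.7, -273.4, 64.6]
tool_rot: [2.76, 1.57, 2.801]
force: [0.8, -0.2, -4.0]
width: 30.7
t 15.8 pos [ 611.7 -273.4   64.6] w 30.7 F [ 0.8 -0.2 -4. ] q7 0.73 jaw 2.3
  shift [-10.4   0.1   0.1] turn [ 0.001 -0.001 -0.   ] toolYdir [-0.04  1.  ] toolZdir [1.   0.04]
```

```bash
python3 -m handwheel '-0.6 5 0 0 0 0 0;-0.6 5 0 0 0 0 0;-0.6 3 0 0 0 0 0;-0.6 0 0 0 0 0 0;-0.6 1 0 0 0 0 0;-0.6 0 0 0 0 0 0'; python3 -c "
from h import *
g(611.8,-273.3,48.2,2.3)"
```

```text
clock: 16.4
eef_pos: [611.5, -273.4, 48.8]
tool_rot: [2.789, 1.569, 2.83]
force: [0.1, -1.0, -3.4]
width: 30.2
t 16.4 pos [ 611.5 -273.4   48.8] w 30.2 F [ 0.1 -1.  -3.4] q7 0.74 jaw 2.3
  shift [0.6 0.1 0.3] turn [ 0.001 -0.002 -0.001] toolYdir [-0.04  1.  ] toolZdir [1.   0.04]
```

```bash
python3 -m handwheel '-0.6 1 0 0 0 0 0;-0.2 0 0 0 0 0 0;-0.05 0 0 0 0 0 0;0.05 0 0 0 0 0 0;0.05 -20 0 0 0 0 0;0.05 -35 0 0 0 0 0;0.05 -40 0 0 0 0 0;0.05 0 0 -10 -0.14 0 0;0.05 0 0 0 -0.14 0 0;0.05 0 0 0 -0.14 0 0'; python3 -c "
from h import *
g(434.1,176.5,140,92)"
```

```text
clock: 17.4
eef_pos: [604.8, -275.1, 151.2]
tool_rot: [-1.025, 1.563, -0.549]
force: [0.3, 0.1, -0.0]
width: 44.7
t 17.4 pos [ 604.8 -275.1  151.2] w 44.7 F [ 0.3  0.1 -0. ] q7 1.05 jaw 27.3
  shift [  8.2 479.7  55. ] turn [-1.13  -0.     0.008] toolYdir [-0.46  0.89] toolZdir [0.89 0.46]
```

```bash
python3 -m handwheel '0.05 1 44 5 -0.14 0 0.006;0.05 1 43 11 -0.14 0 0;0.05 1 41 17 -0.14 0 0;0.05 1 39 23 -0.14 0 0;0.05 1 35 28 -0.14 0 0;0.05 1 31 33 -0.14 0 0;0.05 1 26 37 -0.14 0 0;0.05 1 18 40 -0.1 0 0;0.05 0 10 40 0 0 0;0.05 0 5 20 0 0 0'; python3 -c "
from h import *
g(434.1,176.5,140,92)"
```

```text
clock: 18.4
eef_pos: [458.9, 123.6, 145.0]
tool_rot: [-1.809, 1.546, -0.214]
force: [0.9, -1.1, 0.8]
width: 45.1
t 18.4 pos [458.9 123.6 145. ] w 45.1 F [ 0.9 -1.1  0.8] q7 1.24 jaw 91.4
  shift [ 4.1 23.6 53.5] turn [-0.011 -0.006  0.024] toolYdir [-1.   -0.02] toolZdir [-0.02  1.  ]
```

```bash
python3 -m handwheel '0.05 5 12 25 -0.006 -0.005 0.02;0.05 0 5 10 0 0 0;0.05 0 0 0 0 0 0;0.05 0 0 0 0 0 0'; python3 -c "
from h import *
g(434.1,176.5,37,92)"
```

```text
clock: 18.8
eef_pos: [441.5, 162.5, 141.3]
tool_rot: [-1.458, 1.562, 0.148]
force: [0.4, -0.5, -0.2]
width: 44.7
t 18.8 pos [441.5 162.5 141.3] w 44.7 F [ 0.4 -0.5 -0.2] q7 1.18 jaw 92.1
  shift [104.3   7.7  14.2] turn [0.001 0.001 0.009] toolYdir [-1.   -0.04] toolZdir [-0.04  1.  ]
```

```bash
python3 -m handwheel '0.05 0 6.5 12.5 0 0 0.008;0.05 20 0 0 0 0 0;0.05 20 0 0 0 0 0;0.05 0 0 0 0 0 0;0.05 0 0 0 0 0 0'; python3 -c "
from h import *
g(434.1,176.5,37,92)"
```

```text
clock: 19.3
eef_pos: [437.1, 172.5, 101.9]
tool_rot: [-1.411, 1.567, 0.186]
force: [-0.3, 0.6, -0.7]
width: 44.7
t 19.3 pos [437.1 172.5 101.9] w 44.7 F [-0.3  0.6 -0.7] q7 1.15 jaw 91.5
  shift [64.9  3.2  4. ] turn [-0.009  0.001  0.004] toolYdir [-1.   -0.03] toolZdir [-0.03  1.  ]
```

```bash
python3 -m handwheel '0.05 0 3.2 4 -0.007 0 0.004;0.05 10 0 0 0 0 0;0.05 25 0 0 0 0 0;0.05 20 0 0 0 0 0;0.05 5 0 0 0 0 0;0.05 0 0 0 0 0 0;0.05 0 0 0 0 0 0'; python3 -c "
from h import *
g(434.1,176.5,37,92)"
```

```text
clock: 20.0
eef_pos: [436.7, 178.0, 42.8]
tool_rot: [-1.081, 1.563, 0.522]
force: [-0.4, 0.4, 0.3]
width: 44.7
t 20.0 pos [436.7 178.   42.8] w 44.7 F [-0.4  0.4  0.3] q7 1.14 jaw 91.9
  shift [ 5.8  2.7 -1.5] turn [-0.002  0.004  0.007] toolYdir [-1.   -0.03] toolZdir [-0.03  1.  ]
```

```bash
python3 -m handwheel '0.05 5 2.5 -1 0 0.004 0.006;0.05 0 0 0 0 0 0;0.05 0 0 0 0 0 0'; python3 -c "
from h import *
g(434.1,176.5,37,92)"
```

```text
clock: 20.3
eef_pos: [435.2, 177.3, 39.1]
tool_rot: [-1.375, 1.567, 0.228]
force: [-0.9, -1.1, -0.3]
width: 44.7
t 20.3 pos [435.2 177.3  39.1] w 44.7 F [-0.9 -1.1 -0.3] q7 1.13 jaw 91.9
  shift [ 2.1  1.1 -0.8] turn [-0.003  0.001  0.004] toolYdir [-1.   -0.03] toolZdir [-0.03  1.  ]
```

```bash
python3 -m handwheel '0.05 0.7 1 -0.7 0 0 0.003;0.05 0 0 0 0 0 0;-0.7 0 0 0 0 0 0;-0.7 0 0 0 0 0 0;-0.7 0 0 0 0 0 0;-0.7 0 0 0 0 0 0'; python3 -c "
from h import *
g(434.1,176.5,37,92)"
```

```text
clock: 20.9
eef_pos: [434.5, 176.6, 39.3]
tool_rot: [-0.927, 1.569, 0.676]
force: [-0.4, 0.9, -0.0]
width: 25.4
t 20.9 pos [434.5 176.6  39.3] w 25.4 F [-0.4  0.9 -0. ] q7 1.14 jaw 91.8
  shift [ 2.3  0.4 -0.1] turn [-0.003  0.001  0.002] toolYdir [-1.   -0.03] toolZdir [-0.03  1.  ]
```

```bash
python3 -m handwheel '-0.7 -25 0 0 0 0 0;-0.7 -35 0 0 0 0 0;-0.7 -25 0 -10 0 0 0;-0.7 0 -10 -30 0 0 0;-0.7 0 -14 -46 0 0 0;-0.7 0 -14 -46 0 0 0;-0.7 0 -14 -46 0 0 0;-0.7 0 -14 -46 0 0 0;-0.7 0 -14 -46 0 0 0;-0.7 0 -14 -46 0 0 0'; python3 -c "
from h import *
g(567.3,-275.1,115,92.3)"
```

```text
clock: 21.9
eef_pos: [540.9, -136.1, 123.1]
tool_rot: [0.682, 1.563, 2.305]
force: [2.0, 0.8, -2.8]
width: 25.5
t 21.9 pos [ 540.9 -136.1  123.1] w 25.5 F [ 2.   0.8 -2.8] q7 1.73 jaw 93.0
  shift [   7.2  -19.  -140.2] turn [ 0.013  0.006 -0.005] toolYdir [-1.   -0.05] toolZdir [-0.05  1.  ]
```

```bash
python3 -m handwheel '-0.7 0 -5 -40 0.01 0.005 -0.004;-0.7 0 -5 -40 0 0 0;-0.7 0 -2 -20 0 0 0;-0.7 0 0 0 0 0 0;-0.7 0 0 0 0 0 0;-0.7 0 0 0 0 0 0'; python3 -c "
from h import *
g(567.3,-275.1,115,92.3)"
```

```text
clock: 22.5
eef_pos: [554.8, -248.7, 118.6]
tool_rot: [1.806, 1.565, -2.876]
force: [0.5, 0.9, -3.2]
width: 25.1
t 22.5 pos [ 554.8 -248.7  118.6] w 25.1 F [ 0.5  0.9 -3.2] q7 1.87 jaw 91.7
  shift [  3.6 -11.8 -26.8] turn [-0.01  -0.001 -0.006] toolYdir [-1.   -0.03] toolZdir [-0.03  1.  ]
```

```bash
python3 -m handwheel '-0.7 3 -12 -26 -0.008 0 -0.006;-0.7 0 0 0 0 0 0;-0.7 0 0 0 0 0 0;-0.7 0 0 0 0 0 0'; python3 -c "
from h import *
g(567.3,-275.1,115,92.3)"
```

```text
clock: 22.9
eef_pos: [568.1, -266.1, 114.9]
tool_rot: [0.41, 1.567, 2.029]
force: [-0.1, -0.2, -3.7]
width: 25.2
t 22.9 pos [ 568.1 -266.1  114.9] w 25.2 F [-0.1 -0.2 -3.7] q7 1.91 jaw 92.8
  shift [-0.1  1.2 -8.9] turn [ 0.008  0.004 -0.002] toolYdir [-1.   -0.05] toolZdir [-0.05  1.  ]
```

```bash
python3 -m handwheel '-0.7 10 0.8 -8.5 0.006 0.003 0;-0.7 15 0 0 0 0 0;-0.7 10 0 0 0 0 0;-0.7 0 0 0 0 0 0;-0.7 0 0 0 0 0 0'; python3 -c "
from h import *
g(567.3,-275.1,71,92.3)"
```

```text
clock: 23.4
eef_pos: [566.8, -272.0, 75.8]
tool_rot: [0.963, 1.566, 2.58]
force: [-0.5, 0.3, -2.6]
width: 25.5
t 23.4 pos [ 566.8 -272.    75.8] w 25.5 F [-0.5  0.3 -2.6] q7 1.91 jaw 92.6
  shift [ 4.7 -0.3 -3.2] turn [ 0.005  0.003 -0.004] toolYdir [-1.   -0.05] toolZdir [-0.05  1.  ]
```

```bash
python3 -m handwheel '-0.7 3 -0.3 -3 0.003 0.003 -0.004;-0.7 0 0 0 0 0 0;-0.7 0 0 0 0 0 0'; python3 -c "
from h import *
g(567.3,-275.1,71,92.3)"
```

```text
clock: 23.7
eef_pos: [567.5, -275.3, 72.7]
tool_rot: [-2.306, 1.57, -0.693]
force: [0.6, 0.7, -3.3]
width: 25.3
t 23.7 pos [ 567.5 -275.3   72.7] w 25.3 F [ 0.6  0.7 -3.3] q7 1.91 jaw 92.4
  shift [1.7 0.2 0.2] turn [ 0.002 -0.001  0.001] toolYdir [-1.   -0.04] toolZdir [-0.04  1.  ]
```

```bash
python3 -m handwheel '-0.7 4 0 0 0 0 0;-0.7 4 0 0 0 0 0;-0.7 0 0 0 0 0 0;-0.7 0 0 0 0 0 0'; python3 -c "
from h import *
g(567.3,-275.1,47.3,92.3)"
```

```text
clock: 24.1
eef_pos: [567.7, -275.7, 64.8]
tool_rot: [-2.284, 1.569, -0.672]
force: [0.3, -0.2, -2.4]
width: 25.5
t 24.1 pos [ 567.7 -275.7   64.8] w 25.5 F [ 0.3 -0.2 -2.4] q7 1.91 jaw 92.4
  shift [17.5  0.4  0.7] turn [ 0.001 -0.001  0.001] toolYdir [-1.   -0.04] toolZdir [-0.04  1.  ]
```

Bottom is at 25.5, inside the hole without force. Going home, then release.

```bash
python3 -m handwheel '-0.7 5 0.3 0.5 0 0 0;-0.7 6 0 0 0 0 0;-0.7 4 0 0 0 0 0;-0.7 0 0 0 0 0 0;-0.7 1.5 0 0 0 0 0;-0.7 0 0 0 0 0 0'; python3 -c "
from h import *
g(567.3,-275.1,47.3,92.3)"
```

```text
clock: 24.7
eef_pos: [567.5, -275.5, 47.4]
tool_rot: [-2.43, 1.569, -0.817]
force: [-0.7, -0.1, -1.1]
width: 25.5
t 24.7 pos [ 567.5 -275.5   47.4] w 25.5 F [-0.7 -0.1 -1.1] q7 1.9 jaw 92.4
  shift [0.1 0.2 0.4] turn [ 0.001 -0.002  0.001] toolYdir [-1.   -0.04] toolZdir [-0.04  1.  ]
```

```bash
python3 -m handwheel '-0.3 0 0 0 0 0 0;-0.1 0 0 0 0 0 0;0 0 0 0 0 0 0;0 -25 0 0 0 0 0;0 -35 0 0 0 0 0;0 -15 0 20 0 0 0;0 0 10 46 0 0 0;0 0 12 48 0 0 0;0 0 12 48 0 0 0;0 0 12 48 0 0 0'; python3 -m handwheel '0 0 12 48 0 0 0;0 0 12 48 0 0 0;0 0 12 48 0 0 0;0 0 12 48 0 0 0;0 0 12 48 0 0 0;0 0 12 40 0 0 0;0 0 5 20 0 0 0;0 0 0 0 0 0 0';python3 -c "
from h import *
g(429.7,269,120,92)"
```

```text
clock: 25.7
eef_pos: [518.0, -71.9, 126.1]
tool_rot: [-2.099, 1.552, -0.502]
force: [0.7, 1.5, -0.1]
width: 42.9
clock: 26.5
eef_pos: [430.7, 241.8, 125.1]
tool_rot: [-1.592, 1.544, 0.018]
force: [0.2, -0.6, -0.3]
width: 42.8
t 26.5 pos [430.7 241.8 125.1] w 42.8 F [ 0.2 -0.6 -0.3] q7 1.02 jaw 92.2
  shift [ 5.1  0.1 27.2] turn [ 0.004 -0.001  0.026] toolYdir [-1.   -0.04] toolZdir [-0.04  1.  ]
```

```bash
python3 -m handwheel '0 5 0 20 0 0 0.022;0 5 0 0 0 0 0;0 0 0 0 0 0 0;0 0 0 0 0 0 0';python3 -c "
from h import *
g(429.7,269,37,92)"
```

```text
clock: 26.9
eef_pos: [431.6, 259.1, 115.4]
tool_rot: [-1.905, 1.565, -0.297]
force: [-0.2, -1.3, 1.1]
width: 42.8
t 26.9 pos [431.6 259.1 115.4] w 42.8 F [-0.2 -1.3  1.1] q7 1.01 jaw 92.1
  shift [78.4  2.  10.1] turn [ 0.002 -0.002  0.006] toolYdir [-1.   -0.04] toolZdir [-0.04  1.  ]
```

```bash
python3 -m handwheel '0 0 1.5 9 0 -0.002 0.006;0 15 0 0 0 0 0;0 20 0 0 0 0 0;0 0 0 0 0 0 0;0 0 0 0 0 0 0';python3 -c "
from h import *
g(429.7,269,37,92)"
```

```text
clock: 27.4
eef_pos: [431.8, 266.4, 81.3]
tool_rot: [-1.08, 1.569, 0.521]
force: [0.1, 0.2, 0.2]
width: 42.7
t 27.4 pos [431.8 266.4  81.3] w 42.7 F [0.1 0.2 0.2] q7 1.0 jaw 91.7
  shift [44.3  2.1  2.6] turn [-0.005  0.001  0.002] toolYdir [-1.   -0.03] toolZdir [-0.03  1.  ]
```

```bash
python3 -m handwheel '0 10 2 2.5 -0.004 0 0.002;0 15 0 0 0 0.003 0;0 12 0 0 0 0 0;0 0 0 0 0 0 0;0 0 0 0 0 0 0';python3 -c "
from h import *
g(429.7,269,37,92)"
```

```text
clock: 27.9
eef_pos: [431.0, 270.4, 44.6]
tool_rot: [-1.364, 1.568, 0.241]
force: [-0.5, 0.1, -0.2]
width: 42.9
t 27.9 pos [431.  270.4  44.6] w 42.9 F [-0.5  0.1 -0.2] q7 0.99 jaw 92.0
  shift [ 7.5  1.3 -1.4] turn [-0.001  0.001  0.003] toolYdir [-1.   -0.03] toolZdir [-0.03  1.  ]
```

```bash
python3 -m handwheel '0 5.5 1.2 -1 0 0 0.003;0 0 0 0 0 0 0;0 0 0.3 0 0 0 0;-0.8 0 0 0 0 0 0;-0.8 0 0 0 0 0 0;-0.8 0 0 0 0 0 0;-0.8 0 0 0 0 0 0;-0.8 0 0 0 0 0 0';python3 -c "
from h import *
g(429.7,269,37,92)"
```

```text
clock: 28.7
eef_pos: [430.0, 269.5, 40.0]
tool_rot: [-0.676, 1.569, 0.929]
force: [-0.2, -1.0, 0.4]
width: 20.0
t 28.7 pos [430.  269.5  40. ] w 20.0 F [-0.2 -1.   0.4] q7 0.99 jaw 91.9
  shift [ 3.   0.3 -0.5] turn [-0.001  0.002  0.001] toolYdir [-1.   -0.03] toolZdir [-0.03  1.  ]
```

```bash
python3 -m handwheel '-0.8 -25 0 0 0 0 0;-0.8 -35 0 0 0 0 0;-0.8 -25 0 -15 0 0 0;-0.8 0 -5 -35 0 0 0;-0.8 0 -8 -48 0 0 0;-0.8 0 -8 -48 0 0 0;-0.8 0 -8 -48 0 0 0;-0.8 0 -8 -48 0 0 0;-0.8 0 -8 -48 0 0 0;-0.8 0 -8 -48 0 0 0'; python3 -m handwheel '-0.8 0 -8 -48 0 0 0;-0.8 0 -8 -48 0 0 0;-0.8 0 -8 -45 0 0 0;-0.8 0 -4 -25 0 0 0;-0.8 0 0 0 0 0 0;-0.8 0 0 0 0 0 0';python3 -c "
from h import *
g(522.2,-276.9,120,92.3)"
```

```text
clock: 29.7
eef_pos: [498.3, -66.2, 126.2]
tool_rot: [-0.481, 1.563, 1.145]
force: [2.0, 0.0, -2.4]
width: 20.4
clock: 30.3
eef_pos: [533.1, -247.4, 123.5]
tool_rot: [-0.754, 1.567, 0.856]
force: [-0.1, 0.8, -1.8]
width: 20.0
t 30.3 pos [ 533.1 -247.4  123.5] w 20.0 F [-0.1  0.8 -1.8] q7 1.89 jaw 92.3
  shift [  3.4  12.1 -29.1] turn [-0.     0.003  0.002] toolYdir [-1.   -0.04] toolZdir [-0.04  1.  ]
```

```bash
python3 -m handwheel '-0.8 0 11 -26 0 0.003 0;-0.8 0 0 0 0 0 0;-0.8 0 0 0 0 0 0;-0.8 0 0 0 0 0 0';python3 -c "
from h import *
g(522.2,-276.9,115,92.3)"
```

```text
clock: 30.7
eef_pos: [522.3, -268.1, 122.6]
tool_rot: [0.082, 1.567, 1.699]
force: [-0.3, -0.8, -1.7]
width: 20.0
t 30.7 pos [ 522.3 -268.1  122.6] w 20.0 F [-0.3 -0.8 -1.7] q7 1.93 jaw 92.7
  shift [ 7.6  0.5 -8.8] turn [ 0.006  0.004 -0.   ] toolYdir [-1.   -0.05] toolZdir [-0.05  1.  ]
```

```bash
python3 -m handwheel '-0.8 12 0.4 -8.8 0.005 0.004 0;-0.8 15 0 0 0 0 0;-0.8 12 0 0 0 0 0;-0.8 0 0 0 0 0 0;-0.8 0 0 0 0 0 0';python3 -c "
from h import *
g(522.2,-276.9,72,92.3)"
```

```text
clock: 31.2
eef_pos: [523.4, -274.4, 80.3]
tool_rot: [1.189, 1.57, 2.806]
force: [0.0, 0.3, -2.4]
width: 20.2
t 31.2 pos [ 523.4 -274.4   80.3] w 20.2 F [ 0.   0.3 -2.4] q7 1.93 jaw 92.7
  shift [ 8.3  1.3 -2.5] turn [ 0.006  0.    -0.   ] toolYdir [-1.   -0.05] toolZdir [-0.05  1.  ]
```

```bash
python3 -m handwheel '-0.8 6 1 -2.4 0.004 0 0;-0.8 0 0 0 0 0 0;-0.8 0 0 0 0 0 0';python3 -c "
from h import *
g(522.2,-276.9,72,92.3)"
```

```text
clock: 31.5
eef_pos: [523.0, -277.2, 74.4]
tool_rot: [-2.279, 1.57, -0.666]
force: [0.5, 0.0, -1.6]
width: 20.3
t 31.5 pos [ 523.  -277.2   74.4] w 20.3 F [ 0.5  0.  -1.6] q7 1.93 jaw 92.4
  shift [2.4 0.8 0.4] turn [ 0.002 -0.     0.   ] toolYdir [-1.   -0.04] toolZdir [-0.04  1.  ]
```

```bash
python3 -m handwheel '-0.8 4 0.7 0.2 0 0 0;-0.8 4 0 0 0 0 0;-0.8 0 0 0 0 0 0;-0.8 0 0 0 0 0 0';python3 -c "
from h import *
g(522.2,-276.9,48,92.3)"
```

```text
clock: 31.9
eef_pos: [522.6, -277.4, 66.4]
tool_rot: [-2.152, 1.569, -0.54]
force: [-0.5, 0.6, -2.4]
width: 20.0
t 31.9 pos [ 522.6 -277.4   66.4] w 20.0 F [-0.5  0.6 -2.4] q7 1.92 jaw 92.4
  shift [18.4  0.4  0.6] turn [ 0.002 -0.001  0.002] toolYdir [-1.   -0.04] toolZdir [-0.04  1.  ]
```

Bottom at 26.4, no force — it's entered. On to home and release.

```bash
python3 -m handwheel '-0.8 5 0.3 0.4 0 0 0;-0.8 6 0 0 0 0 0;-0.8 4 0 0 0 0 0;-0.8 0 0 0 0 0 0;-0.8 2 0 0 0 0 0;-0.8 0 0 0 0 0 0';python3 -c "
from h import *
g(522.2,-276.9,48,92.3)"
```

```text
clock: 32.5
eef_pos: [522.3, -277.3, 48.1]
tool_rot: [-2.296, 1.568, -0.684]
force: [0.3, -0.2, -1.4]
width: 19.9
t 32.5 pos [ 522.3 -277.3   48.1] w 19.9 F [ 0.3 -0.2 -1.4] q7 1.92 jaw 92.4
  shift [0.1 0.1 0.4] turn [ 0.002 -0.002  0.002] toolYdir [-1.   -0.04] toolZdir [-0.04  1.  ]
```

```bash
python3 -m handwheel '-0.4 0.5 0 0 0 0 0;-0.2 0 0 0 0 0 0;-0.2 0 0 0 0 0 0;-0.2 -25 0 0 0 0 0;-0.2 -35 0 0 0 0 0;-0.2 -15 0 20 0 0 0;-0.2 0 0 46 0 0 0;-0.2 0 0 48 0 0 0;-0.2 0 0 48 0 0 0;-0.2 0 0 48 0 0 0'; python3 -m handwheel '-0.2 0 0 48 0 0 0;-0.2 0 0 48 0 0 0;-0.2 0 0 48 0 0 0;-0.2 0 0 48 0 0 0;-0.2 0 0 48 0 0 0;-0.2 0 0 35 0 0 0;-0.2 0 0 10 0 0 0;-0.2 0 0 0 0 0 0';python3 -c "
from h import *
g(513.6,267.7,115,92)"
```

```text
clock: 33.5
eef_pos: [516.7, -71.8, 126.2]
tool_rot: [-2.238, 1.558, -0.643]
force: [1.0, 0.2, 0.0]
width: 33.8
clock: 34.3
eef_pos: [507.9, 235.4, 126.3]
tool_rot: [-1.634, 1.554, -0.026]
force: [-0.6, -0.9, -0.6]
width: 34.4
t 34.3 pos [507.9 235.4 126.3] w 34.4 F [-0.6 -0.9 -0.6] q7 1.09 jaw 92.1
  shift [11.3 -6.7 32. ] turn [ 0.002 -0.001  0.017] toolYdir [-1.   -0.04] toolZdir [-0.04  1.  ]
```

```bash
python3 -m handwheel '-0.2 5 -5 26 0 0 0.014;-0.2 5 0 0 0 0 0;-0.2 0 0 0 0 0 0;-0.2 0 0 0 0 0 0';python3 -c "
from h import *
g(513.6,267.7,37,92)"
```

```text
clock: 34.7
eef_pos: [513.3, 254.5, 116.2]
tool_rot: [-2.765, 1.564, -1.165]
force: [0.5, 0.5, 0.0]
width: 33.7
t 34.7 pos [513.3 254.5 116.2] w 33.7 F [0.5 0.5 0. ] q7 1.07 jaw 91.7
  shift [79.1 -0.5 13.6] turn [-0.005 -0.006  0.002] toolYdir [-1.   -0.03] toolZdir [-0.03  1.  ]
```

```bash
python3 -m handwheel '-0.2 0 -0.4 12 -0.003 -0.005 0.002;-0.2 15 0 0 0 0 0;-0.2 15 0 0 0 0 0;-0.2 0 0 0 0 0 0;-0.2 0 0 0 0 0 0';python3 -c "
from h import *
g(513.6,267.7,37,92)"
```

```text
clock: 35.2
eef_pos: [515.4, 264.3, 87.3]
tool_rot: [-1.57, 1.568, 0.027]
force: [0.4, -1.0, 0.8]
width: 34.2
t 35.2 pos [515.4 264.3  87.3] w 34.2 F [ 0.4 -1.   0.8] q7 1.06 jaw 91.5
  shift [50.3  1.8  3.4] turn [-0.009 -0.     0.003] toolYdir [-1.   -0.03] toolZdir [-0.03  1.  ]
```

```bash
python3 -m handwheel '-0.2 10 1.8 3.3 -0.007 0 0.003;-0.2 15 0 0 0 0.003 0;-0.2 15 0 0 0 0.003 0;-0.2 0 0 0 0 0 0;-0.2 0 0 0 0 0 0';python3 -c "
from h import *
g(513.6,267.7,37,92)"
```

```text
clock: 35.7
eef_pos: [514.0, 268.3, 44.9]
tool_rot: [-3.027, 1.565, -1.422]
force: [-0.1, 1.2, 0.6]
width: 34.3
t 35.7 pos [514.  268.3  44.9] w 34.3 F [-0.1  1.2  0.6] q7 1.05 jaw 91.9
  shift [ 7.9  0.4 -0.6] turn [-0.001 -0.006  0.001] toolYdir [-1.   -0.03] toolZdir [-0.03  1.  ]
```

```bash
python3 -m handwheel '-0.2 6 0.3 -0.6 0 -0.005 0;-0.2 0 0 0 0 0 0;-0.2 0 0 0 0 0 0;-1 0 0 0 0 0 0;-1 0 0 0 0 0 0;-1 0 0 0 0 0 0;-1 0 0 0 0 0 0;-1 0 0 0 0 0 0';python3 -c "
from h import *
g(513.6,267.7,37,92)"
```

```text
clock: 36.5
eef_pos: [514.4, 267.7, 39.4]
tool_rot: [-1.316, 1.569, 0.288]
force: [-0.0, 0.0, -1.4]
width: 12.4
t 36.5 pos [514.4 267.7  39.4] w 12.4 F [-0.   0.  -1.4] q7 1.06 jaw 91.9
  shift [2.4 0.8 0. ] turn [-0.002  0.001  0.002] toolYdir [-1.   -0.03] toolZdir [-0.03  1.  ]
```

```bash
python3 -m handwheel '-1 -25 0 0 0 0 0;-1 -35 0 0 0 0 0;-1 -25 0 -15 0 0 0;-1 0 4 -35 0 0 0;-1 0 8 -48 0 0 0;-1 0 8 -48 0 0 0;-1 0 8 -48 0 0 0;-1 0 8 -48 0 0 0;-1 0 8 -48 0 0 0;-1 0 8 -48 0 0 0'; python3 -m handwheel '-1 0 8 -48 0 0 0;-1 0 8 -48 0 0 0;-1 0 8 -45 0 0 0;-1 0 4 -25 0 0 0;-1 0 0 0 0 0 0;-1 0 0 0 0 0 0';python3 -c "
from h import *
g(432.9,-280.9,120,92.3)"
```

```text
clock: 37.5
eef_pos: [477.0, -71.6, 126.6]
tool_rot: [-0.984, 1.559, 0.639]
force: [0.4, 0.2, -0.1]
width: 12.2
clock: 38.1
eef_pos: [453.4, -254.3, 125.7]
tool_rot: [-1.426, 1.56, 0.182]
force: [0.7, 0.9, -0.7]
width: 12.3
t 38.1 pos [ 453.4 -254.3  125.7] w 12.3 F [ 0.7  0.9 -0.7] q7 1.94 jaw 92.1
  shift [  5.5  21.5 -25.9] turn [-0.003  0.002  0.011] toolYdir [-1.   -0.04] toolZdir [-0.04  1.  ]
```

```bash
python3 -m handwheel '-1 0 18 -22 0 0.002 0.01;-1 0 0 0 0 0 0;-1 0 0 0 0 0 0;-1 0 0 0 0 0 0';python3 -c "
from h import *
g(432.9,-280.9,115,92.3)"
```

```text
clock: 38.5
eef_pos: [437.8, -271.4, 125.6]
tool_rot: [-0.538, 1.568, 1.078]
force: [0.7, -0.4, -0.9]
width: 12.4
t 38.5 pos [ 437.8 -271.4  125.6] w 12.4 F [ 0.7 -0.4 -0.9] q7 1.98 jaw 92.6
  shift [10.6  5.4 -9.3] turn [0.006 0.002 0.001] toolYdir [-1.   -0.05] toolZdir [-0.05  1.  ]
```

```bash
python3 -m handwheel '-1 12 5 -9 0.005 0.002 0;-1 15 0 0 0 0 0;-1 15 0 0 0 0 0;-1 0 0 0 0 0 0;-1 0 0 0 0 0 0';python3 -c "
from h import *
g(432.9,-280.9,71.5,92.3)"
```

```text
clock: 39.0
eef_pos: [434.4, -278.6, 80.5]
tool_rot: [-1.192, 1.569, 0.426]
force: [0.9, -0.3, -0.8]
width: 11.8
t 39.0 pos [ 434.4 -278.6   80.5] w 11.8 F [ 0.9 -0.3 -0.8] q7 1.97 jaw 92.7
  shift [ 9.   1.6 -2.2] turn [0.007 0.001 0.002] toolYdir [-1.   -0.05] toolZdir [-0.05  1.  ]
```

```bash
python3 -m handwheel '-1 6 1.5 -2.2 0.006 0.001 0.002;-1 0 0 0 0 0 0;-1 0 0 0 0 0 0';python3 -c "
from h import *
g(432.9,-280.9,71.5,92.3)"
```

```text
clock: 39.3
eef_pos: [433.4, -281.3, 74.7]
tool_rot: [-2.397, 1.569, -0.786]
force: [0.2, 0.1, -1.0]
width: 12.4
t 39.3 pos [ 433.4 -281.3   74.7] w 12.4 F [ 0.2  0.1 -1. ] q7 1.97 jaw 92.3
  shift [3.2 0.4 0.5] turn [ 0.001 -0.001  0.001] toolYdir [-1.   -0.04] toolZdir [-0.04  1.  ]
```

```bash
python3 -m handwheel '-1 4 0.3 0.4 0 0 0;-1 4 0 0 0 0 0;-1 0 0 0 0 0 0;-1 0 0 0 0 0 0';python3 -c "
from h import *
g(432.9,-280.9,47.4,92.3)"
```

```text
clock: 39.7
eef_pos: [433.3, -281.3, 66.7]
tool_rot: [-2.321, 1.568, -0.709]
force: [0.2, 0.2, -1.3]
width: 12.7
t 39.7 pos [ 433.3 -281.3   66.7] w 12.7 F [ 0.2  0.2 -1.3] q7 1.97 jaw 92.3
  shift [19.3  0.4  0.4] turn [ 0.    -0.002  0.002] toolYdir [-1.   -0.04] toolZdir [-0.04  1.  ]
```

```bash
python3 -m handwheel '-1 5 0.3 0.3 0 0 0;-1 6 0 0 0 0 0;-1 4 0 0 0 0 0;-1 0 0 0 0 0 0;-1 2.5 0 0 0 0 0;-1 0 0 0 0 0 0';python3 -c "
from h import *
g(432.9,-280.9,47.4,92.3)"
```

```text
clock: 40.3
eef_pos: [432.9, -280.9, 47.4]
tool_rot: [-2.37, 1.569, -0.759]
force: [-0.0, 0.9, -1.7]
width: 11.9
t 40.3 pos [ 432.9 -280.9   47.4] w 11.9 F [-0.   0.9 -1.7] q7 1.96 jaw 92.3
  shift [0. 0. 0.] turn [ 0.    -0.002  0.002] toolYdir [-1.   -0.04] toolZdir [-0.04  1.  ]
```

```bash
python3 -m handwheel '-0.6 0.5 0 0 0 0 0;-0.3 0 0 0 0 0 0;-0.2 0 0 0 0 0 0;-0.2 -25 0 0 0 0 0;-0.2 -35 0 0 0 0 0;-0.2 -20 -10 10 0 0 0;-0.2 0 -24 38 0 0 0;-0.2 0 -25 41 0 0 0;-0.2 0 -25 41 0 0 0;-0.2 0 -25 41 0 0 0'; python3 -m handwheel '-0.2 0 -25 41 0 0 0;-0.2 0 -25 41 0 0 0;-0.2 0 -25 40 0 0 0;-0.2 0 -10 20 0 0 0;-0.2 0 0 0 0 0 0;-0.2 0 0 0 0 0 0';python3 -c "
from h import *
g(648.5,68.5,115,92)"
```

```text
clock: 41.3
eef_pos: [536.5, -111.0, 131.3]
tool_rot: [-2.651, 1.562, -1.059]
force: [0.7, -0.5, -0.5]
width: 34.4
clock: 41.9
eef_pos: [623.8, 49.5, 131.8]
tool_rot: [-1.825, 1.561, -0.221]
force: [-0.3, -1.7, -0.8]
width: 34.4
t 41.9 pos [623.8  49.5 131.8] w 34.4 F [-0.3 -1.7 -0.8] q7 1.41 jaw 91.9
  shift [ 17.  -25.2  18.2] turn [-0.001 -0.002  0.009] toolYdir [-1.   -0.03] toolZdir [-0.03  1.  ]
```

```bash
python3 -m handwheel '-0.2 10 -22 16 0 -0.002 0.008;-0.2 5 0 0 0 0 0;-0.2 0 0 0 0 0 0;-0.2 0 0 0 0 0 0';python3 -c "
from h import *
g(648.5,68.5,37,92)"
```

```text
clock: 42.3
eef_pos: [643.0, 57.7, 116.8]
tool_rot: [2.712, 1.565, -1.975]
force: [0.5, -0.1, 0.2]
width: 34.2
t 42.3 pos [643.   57.7 116.8] w 34.2 F [ 0.5 -0.1  0.2] q7 1.4 jaw 91.4
  shift [79.7 -5.9 11.1] turn [-0.01  -0.005 -0.002] toolYdir [-1.   -0.03] toolZdir [-0.03  1.  ]
```

```bash
python3 -m handwheel '-0.2 0 -6 10.5 -0.009 -0.005 -0.002;-0.2 0 0 0 0 0 0;-0.2 15 0 0 0 0 0;-0.2 15 0 0 0 0 0;-0.2 0 0 0 0 0 0;-0.2 0 0 0 0 0 0';python3 -c "
from h import *
g(648.5,68.5,37,92)"
```

```text
clock: 42.9
eef_pos: [647.8, 65.7, 84.4]
tool_rot: [2.295, 1.569, -2.386]
force: [-0.4, 0.2, -0.0]
width: 33.8
t 42.9 pos [647.8  65.7  84.4] w 33.8 F [-0.4  0.2 -0. ] q7 1.39 jaw 91.8
  shift [47.4 -0.9  2.9] turn [-0.004 -0.001 -0.002] toolYdir [-1.   -0.03] toolZdir [-0.03  1.  ]
```

```bash
python3 -m handwheel '-0.2 10 -0.9 2.8 -0.003 0 -0.002;-0.2 15 0 0 0 0 0;-0.2 13 0 0 0 0 0;-0.2 0 0 0 0 0 0;-0.2 0 0 0 0 0 0';python3 -c "
from h import *
g(648.5,68.5,37,92)"
```

```text
clock: 43.4
eef_pos: [648.1, 68.8, 42.1]
tool_rot: [2.667, 1.569, -2.011]
force: [-0.6, -1.0, 0.7]
width: 33.8
t 43.4 pos [648.1  68.8  42.1] w 33.8 F [-0.6 -1.   0.7] q7 1.39 jaw 92.0
  shift [ 5.1 -0.4 -0.3] turn [ 0.    -0.002 -0.001] toolYdir [-1.   -0.03] toolZdir [-0.03  1.  ]
```

```bash
python3 -m handwheel '-0.2 3 -0.3 -0.3 0 -0.001 0;-0.2 0 0 0 0 0 0;-1 0 0 0 0 0 0;-1 0 0 0 0 0 0;-1 0 0 0 0 0 0;-1 0 0 0 0 0 0;-1 0 0 0 0 0 0';python3 -c "
from h import *
g(648.5,68.5,37,92)"
```

```text
clock: 44.1
eef_pos: [649.2, 68.4, 40.0]
tool_rot: [-1.961, 1.57, -0.356]
force: [0.0, 0.1, -1.0]
width: 16.0
t 44.1 pos [649.2  68.4  40. ] w 16.0 F [ 0.   0.1 -1. ] q7 1.39 jaw 92.0
  shift [3.  0.7 0.2] turn [-0.    -0.     0.001] toolYdir [-1.   -0.03] toolZdir [-0.03  1.  ]
```

```bash
python3 -m handwheel '-1 -25 0 0 0 0 0;-1 -35 0 0 0 0 0;-1 -28 0 0 0 0 0;-1 0 15 -30 0 0 0;-1 0 22 -44 0 0 0;-1 0 22 -44 0 0 0;-1 0 22 -44 0 0 0;-1 0 22 -44 0 0 0;-1 0 22 -44 0 0 0;-1 0 15 -30 0 0 0'; python3 -m handwheel '-1 0 8 -16 0 0 0;-1 0 0 0 0 0 0;-1 0 0 0 0 0 0';python3 -c "
from h import *
g(477.7,-279.1,120,92.3)"
```

```text
clock: 45.1
eef_pos: [519.9, -216.3, 130.0]
tool_rot: [-1.048, 1.563, 0.572]
force: [0.5, -0.1, -1.3]
width: 16.5
clock: 45.4
eef_pos: [508.4, -240.8, 130.1]
tool_rot: [-1.467, 1.566, 0.142]
force: [-0.0, -0.1, -1.4]
width: 16.3
t 45.4 pos [ 508.4 -240.8  130.1] w 16.3 F [-0.  -0.1 -1.4] q7 1.89 jaw 92.2
  shift [  9.9  32.1 -37.2] turn [-0.002  0.     0.004] toolYdir [-1.   -0.04] toolZdir [-0.04  1.  ]
```

```bash
python3 -m handwheel '-1 3 29 -34 0 0 0.004;-1 0 0 0 0 0 0;-1 0 0 0 0 0 0;-1 0 0 0 0 0 0';python3 -c "
from h import *
g(477.7,-279.1,115,92.3)"
```

```text
clock: 45.8
eef_pos: [483.8, -271.3, 127.0]
tool_rot: [-0.864, 1.567, 0.753]
force: [0.8, -0.0, -2.0]
width: 16.2
t 45.8 pos [ 483.8 -271.3  127. ] w 16.2 F [ 0.8 -0.  -2. ] q7 1.95 jaw 92.7
  shift [12.   6.5 -7.6] turn [0.006 0.002 0.003] toolYdir [-1.   -0.05] toolZdir [-0.05  1.  ]
```

```bash
python3 -m handwheel '-1 0 6 -7.5 0.005 0.002 0.003;-1 0 0 0 0 0 0;-1 15 0 0 0 0 0;-1 15 0 0 0 0 0;-1 10 0 0 0 0 0;-1 0 0 0 0 0 0;-1 0 0 0 0 0 0';python3 -c "
from h import *
g(477.7,-279.1,72,92.3)"
```

```text
clock: 46.5
eef_pos: [481.2, -276.1, 86.6]
tool_rot: [-1.466, 1.568, 0.152]
force: [-0.5, 0.5, -1.5]
width: 16.4
t 46.5 pos [ 481.2 -276.1   86.6] w 16.4 F [-0.5  0.5 -1.5] q7 1.95 jaw 92.7
  shift [14.6  3.7 -2.8] turn [0.007 0.    0.002] toolYdir [-1.   -0.05] toolZdir [-0.05  1.  ]
```

```bash
python3 -m handwheel '-1 10 3.5 -2.8 0.006 0 0.002;-1 0 0 0 0 0 0;-1 0 0 0 0 0 0';python3 -c "
from h import *
g(477.7,-279.1,72,92.3)"
```

```text
clock: 46.8
eef_pos: [478.3, -279.7, 76.8]
tool_rot: [-1.965, 1.569, -0.353]
force: [0.3, 1.0, -1.4]
width: 16.2
t 46.8 pos [ 478.3 -279.7   76.8] w 16.2 F [ 0.3  1.  -1.4] q7 1.95 jaw 92.4
  shift [4.8 0.6 0.6] turn [ 0.001 -0.001  0.002] toolYdir [-1.   -0.04] toolZdir [-0.04  1.  ]
```

```bash
python3 -m handwheel '-1 5 0.5 0.5 0 0 0;-1 4 0 0 0 0 0;-1 0 0 0 0 0 0;-1 0 0 0 0 0 0';python3 -c "
from h import *
g(477.7,-279.1,48,92.3)"
```

```text
clock: 47.2
eef_pos: [478.0, -279.4, 67.5]
tool_rot: [-1.994, 1.568, -0.382]
force: [-0.6, 0.1, -2.3]
width: 16.3
t 47.2 pos [ 478.  -279.4   67.5] w 16.3 F [-0.6  0.1 -2.3] q7 1.94 jaw 92.3
  shift [19.5  0.3  0.3] turn [ 0.001 -0.001  0.003] toolYdir [-1.   -0.04] toolZdir [-0.04  1.  ]
```

```bash
python3 -m handwheel '-1 5 0.3 0.3 0 0 0;-1 6 0 0 0 0 0;-1 4 0 0 0 0 0;-1 0 0 0 0 0 0;-1 2.5 0 0 0 0 0;-1 0 0 0 0 0 0';python3 -c "
from h import *
g(477.7,-279.1,48,92.3)"
```

```text
clock: 47.8
eef_pos: [477.5, -279.1, 48.2]
tool_rot: [-2.044, 1.568, -0.432]
force: [-0.3, 0.7, -1.7]
width: 16.2
t 47.8 pos [ 477.5 -279.1   48.2] w 16.2 F [-0.3  0.7 -1.7] q7 1.94 jaw 92.3
  shift [ 0.2 -0.2  0. ] turn [ 0.001 -0.001  0.002] toolYdir [-1.   -0.04] toolZdir [-0.04  1.  ]
```

```bash
python3 -m handwheel '-0.6 0.5 0 0 0 0 0;-0.3 0 0 0 0 0 0;-0.2 0 0 0 0 0 0;0 -25 0 0 0 0 0;0 -40 0 0 0 0 0;0 -35 0 0 0 0 0;0 0 0 0 0 0 0'; python3 - <<'E'
from h import *
for n in("top","side"): cv2.imwrite(f"pics/{n}3.png",get_image(n))
t=cv2.imread("pics/top3.png"); s=cv2.imread("pics/side3.png")
crop(t,225,150,305,270,5,"pics/tb3.png"); crop(s,215,215,375,275,5,"pics/sb3.png");cv2.imwrite("pics/side3v.png",s)
E
```

```text
clock: 48.5
eef_pos: [477.9, -278.8, 151.1]
tool_rot: [-1.88, 1.568, -0.267]
force: [1.8, -0.8, 0.1]
width: 42.8
```

View pics/tb3.png

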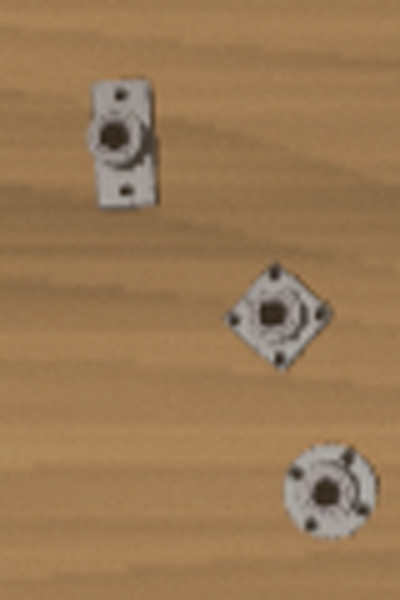

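View pics/side3.png

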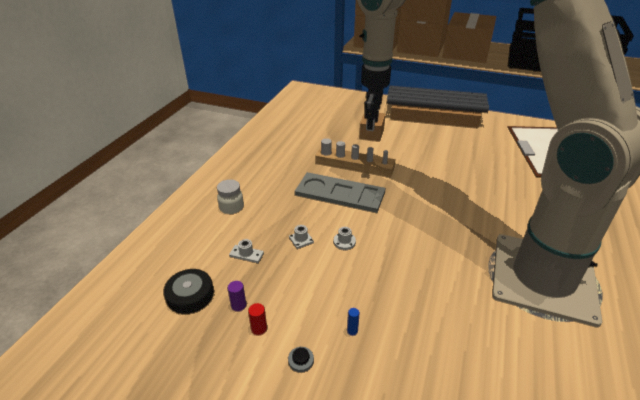

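```bash
cat > b.py <<'E'
from h import *
import sys
def bear(img,name,u,v):
    hsv=cv2.cvtColor(img,cv2.COLOR_BGR2HSV); f=6; r=20; u0,v0=round(u)-r,round(v)-r
    c=cv2.resize(img[v0:v0+2*r,u0:u0+2*r],None,fx=f,fy=f,interpolation=cv2.INTER_CUBIC)
    h=cv2.cvtColor(c,cv2.COLOR_BGR2HSV); m=((h[...,1]<70)).astype(np.uint8)
    m=cv2.morphologyEx(m,cv2.MORPH_CLOSE,np.ones((5,5)))
    cs=max(cv2.findContours(m,0,1)[0],key=cv2.contourArea); hull=cv2.convexHull(cs)
    toI=lambda p:((p[0]+.5)/f+u0-.5,(p[1]+.5)/f+v0-.5)
    rc=cv2.minAreaRect(cs); B=np.array([ray("top",*toI(p),10) for p in cv2.boxPoints(rc)])+1.7
    C=B.mean(0); E=[B[i]-B[i-1] for i in range(4)]
    print(name,'rect centre',C.round(1),'sides',[np.linalg.norm(e).round(1) for e in E[:2]],'angle',[np.degrees(np.arctan2(e[1],e[0])).round(1) for e in E[:2]])
    g=img.mean(2); z=np.zeros(g.shape,np.uint8); cv2.circle(z,(round(u-.6),round(v-.4)),4,1,-1)
    w=(np.clip(95-g,0,None)*z).astype(np.float32); M=cv2.moments(w); A=(M['m10']/M['m00'],M['m01']/M['m00'])
    print('   bore',np.round(A,2),(ray("top",*A,38)+1.7).round(1))
E
python3 - <<'E'
from b import *
t=cv2.imread("pics/top3.png")
for a in(("obl",249,178),("sq",280,213),("rd",290.5,248)): bear(t,*a)
t0=cv2.imread("pics/top0.png")
for a in(("obl",249,178),("sq",280,213),("rd",280,249)): bear(t0,*a)
s=cv2.imread("pics/side3.png"); 
for n,u,v in(("obl",245,243),("sq",301,229),("rd",345,231)):
    g=s.mean(2); z=np.zeros(g.shape,np.uint8); cv2.circle(z,(u,v),5,1,-1)
    M=cv2.moments((np.clip(90-g,0,None)*z).astype(np.float32)); A=(M['m10']/M['m00'],M['m01']/M['m00']); print(n,np.round(A,1),ray("side",*A,38)+[1,-.7])
# pocket lines in top0: dark lines inside the tray
f=5;c=cv2.resize(t0[170:275,325:425],None,fx=f,fy=f,interpolation=cv2.INTER_CUBIC).mean(2)
for nm,(x0,y0,x1,y1) in {"rd":(80,78,200,195),"sq":(88,220,198,325),"ob":(68,360,222,445)}.items():
    sub=c[y0:y1,x0:x1]; bg=cv2.GaussianBlur(c,(0,0),15)[y0:y1,x0:x1]
    m=((bg-sub)>6).astype(np.uint8)
    cs=np.vstack([k for k in cv2.findContours(m,0,1)[0] if cv2.contourArea(k)>30]); rc=cv2.minAreaRect(cs)
    B=np.array([ray("top",(p[0]+x0+.5)/f+324.5,(p[1]+y0+.5)/f+169.5,16) for p in cv2.boxPoints(rc)])+1.7
    print(nm,B.mean(0).round(1),[np.linalg.norm(B[i]-B[i-1]).round(1) for i in(1,2)],[np.degrees(np.arctan2(*(B[i]-B[i-1])[::-1])).round(2) for i in (1,2)])
E
```

```text
obl rect centre [646.6 172.2] sides [np.float64(75.3), np.float64(37.8)] angle [np.float64(4.4), np.float64(-86.3)]
   bore [247.31 176.8 ] [647.1 171.1]
sq rect centre [546.7  80.4] sides [np.float64(46.5), np.float64(46.2)] angle [np.float64(48.3), np.float64(-41.5)]
   bore [278.93 212.38] [546.5  80.9]
rd rect centre [446.8  49.7] sides [np.float64(53.5), np.float64(52.9)] angle [np.float64(0.5), np.float64(-90.0)]
   bore [289.75 248.23] [446.4  49.8]
obl rect centre [646.6 172.4] sides [np.float64(75.2), np.float64(38.1)] angle [np.float64(4.5), np.float64(-86.2)]
   bore [247.35 176.81] [647.1 171. ]
sq rect centre [546.6  80.4] sides [np.float64(46.6), np.float64(46.2)] angle [np.float64(48.3), np.float64(-41.4)]
   bore [278.92 212.34] [546.6  80.9]
rd rect centre [445.3  79.9] sides [np.float64(53.3), np.float64(53.7)] angle [np.float64(20.6), np.float64(-70.0)]
   bore [278.74 248.86] [444.7  80.5]
obl [244.6 242.8] [648.11139913 168.95149916]
sq [300.5 228.3] [547.24333567  78.83062933]
rd [344.6 230.2] [447.37449367  48.69487149]
rd [ 593.5 -126.8] [np.float64(60.6), np.float64(60.2)] [np.float64(-89.9), np.float64(179.55)]
sq [ 514.6 -128.7] [np.float64(55.3), np.float64(55.2)] [np.float64(-87.76), np.float64(-178.24)]
ob [ 440.4 -130.9] [np.float64(83.5), np.float64(43.6)] [np.float64(-88.34), np.float64(-178.82)]
```

```bash
python3 -m handwheel '0.2 0 3 30 0 0 0;0.2 0 4 45 0 0 0;0.2 0 4 45 0 0 0;0.2 0 4 45 0 0 0;0.2 0 4 45 0 0 0;0.2 5 4 45 0 0 0;0.2 10 4 30 0 0 0;0.2 10 0 15 0 0 0;0.2 0 0 0 0 0 0;0.2 0 0 0 0 0 0';python3 -c "
from h import *
g(446.5,49.8,100,91.4)"
```

```text
clock: 49.6
eef_pos: [427.4, 29.7, 111.5]
tool_rot: [1.47, 1.549, 3.08]
force: [0.2, -0.3, -0.2]
width: 51.2
t 49.6 pos [427.4  29.7 111.5] w 51.2 F [ 0.2 -0.3 -0.2] q7 1.39 jaw 92.2
  shift [ 11.1 -20.1  19.3] turn [ 0.014  0.002 -0.022] toolYdir [-1.   -0.04] toolZdir [-0.04  1.  ]
```

```bash
python3 -m handwheel '0.2 10 -18 18 0.01 0.002 -0.02;0.2 5 0 0 0 0 0;0.2 0 0 0 0 0 0;0.2 0 0 0 0 0 0';python3 -c "
from h import *
g(446.5,49.8,22,91.4)"
```

```text
clock: 50.0
eef_pos: [444.8, 42.6, 95.4]
tool_rot: [2.268, 1.566, -2.425]
force: [0.1, 0.6, -0.2]
width: 51.1
t 50.0 pos [444.8  42.6  95.4] w 51.1 F [ 0.1  0.6 -0.2] q7 1.34 jaw 91.1
  shift [73.4 -2.1  7.4] turn [-0.005 -0.003 -0.004] toolYdir [-1.   -0.02] toolZdir [-0.02  1.  ]
```

```bash
python3 -m handwheel '0.2 0 -2 7 -0.004 -0.003 -0.004;0.2 15 0 0 0 0 0;0.2 15 0 0 0 0 0;0.2 0 0 0 0 0 0;0.2 0 0 0 0 0 0';python3 -c "
from h import *
g(446.5,49.8,22,91.4)"
```

```text
clock: 50.5
eef_pos: [447.8, 47.7, 66.7]
tool_rot: [-1.466, 1.567, 0.124]
force: [1.1, 0.2, 0.1]
width: 51.4
t 50.5 pos [447.8  47.7  66.7] w 51.4 F [1.1 0.2 0.1] q7 1.33 jaw 91.1
  shift [44.7  1.4  2.1] turn [-0.006  0.     0.004] toolYdir [-1.   -0.02] toolZdir [-0.02  1.  ]
```

```bash
python3 -m handwheel '0.2 10 1.3 2 -0.004 0 0.003;0.2 13 0 0 0 0.002 0;0.2 12 0 0 0 0 0;0.2 0 0 0 0 0 0;0.2 0 0 0 0 0 0';python3 -c "
from h import *
g(446.5,49.8,22,91.4)"
```

```text
clock: 51.0
eef_pos: [447.3, 50.3, 34.4]
tool_rot: [-1.967, 1.568, -0.373]
force: [-0.5, -0.2, 0.6]
width: 51.2
t 51.0 pos [447.3  50.3  34.4] w 51.2 F [-0.5 -0.2  0.6] q7 0.87 jaw 91.3
  shift [12.4  0.9 -0.5] turn [-0.001 -0.001  0.002] toolYdir [-1.   -0.02] toolZdir [-0.02  1.  ]
```

```bash
python3 -m handwheel '0.2 6 0.8 -0.5 0 0 0;0.2 4 0 0 0 0 0;0.2 0 0 0 0 0 0;0.2 0 0 0 0 0 0';python3 -c "
from h import *
g(446.5,49.8,22,91.4); print(ctrl.read_state()['qpos'].round(2))"
```

```text
clock: 51.4
eef_pos: [447.3, 49.9, 25.8]
tool_rot: [-1.939, 1.566, -0.346]
force: [0.2, -0.4, 0.8]
width: 51.1
t 51.4 pos [447.3  49.9  25.8] w 51.1 F [ 0.2 -0.4  0.8] q7 0.7 jaw 91.3
  shift [ 3.8  0.8 -0.1] turn [-0.002 -0.002  0.004] toolYdir [-1.   -0.02] toolZdir [-0.02  1.  ]
[-0.02  0.76 -0.22  2.21  0.72  0.24  0.7 ]
```

```bash
python3 -m handwheel '0.2 1 0.6 0 0 0 0;-0.6 0 0 0 0 0 0;-0.6 0 0 0 0 0 0;-0.6 0 0 0 0 0 0;-0.6 0 0 0 0 0 0;-0.6 0 0 0 0 0 0';python3 -c "
from h import *
g(446.5,49.8,22,91.4); print(ctrl.read_state()['qpos'].round(2))"
```

```text
clock: 52.0
eef_pos: [446.9, 49.8, 26.0]
tool_rot: [-2.044, 1.565, -0.451]
force: [0.1, -0.9, -0.7]
width: 30.5
t 52.0 pos [446.9  49.8  26. ] w 30.5 F [ 0.1 -0.9 -0.7] q7 0.68 jaw 91.3
  shift [4.  0.4 0. ] turn [-0.002 -0.003  0.005] toolYdir [-1.   -0.02] toolZdir [-0.02  1.  ]
[-0.02  0.76 -0.23  2.21  0.75  0.24  0.68]
```

```bash
python3 -m handwheel '-0.6 -20 0 0 0 0 0;-0.6 -25 0 0 0 0 0;-0.6 -15 -10 -10 0 0 0;-0.6 0 -25 -30 0 0 0;-0.6 0 -32 -39 0 0 0;-0.6 0 -32 -39 0 0 0;-0.6 0 -25 -30 0 0 0;-0.6 0 -10 -10 0 0 0;-0.6 0 0 0 0 0 0;-0.6 0 0 0 0 0 0';python3 -c "
from h import *
g(593.7,-127,70,91.4); print(ctrl.read_state()['qpos'].round(2))"
```

```text
clock: 53.0
eef_pos: [585.7, -109.8, 85.9]
tool_rot: [2.021, 1.569, -2.665]
force: [-0.5, 0.0, -2.0]
width: 30.1
t 53.0 pos [ 585.7 -109.8   85.9] w 30.1 F [-0.5  0.  -2. ] q7 1.21 jaw 91.5
  shift [ 15.9  -7.6 -17.3] turn [ 0.002 -0.001 -0.002] toolYdir [-1.   -0.03] toolZdir [-0.03  1.  ]
[ 0.46  0.81 -0.53  1.79  0.59  0.71  1.21]
```

```bash
python3 -m handwheel '-0.6 10 -7 -16 0.002 -0.001 0;-0.6 10 0 0 0 0 0;-0.6 0 0 0 0 0 0;-0.6 0 0 0 0 0 0';python3 -c "
from h import *
g(593.7,-127,45,91.4)"
```

```text
clock: 53.4
eef_pos: [590.5, -123.2, 63.3]
tool_rot: [1.36, 1.564, 2.961]
force: [0.6, -0.2, -2.7]
width: 30.2
t 53.4 pos [ 590.5 -123.2   63.3] w 30.2 F [ 0.6 -0.2 -2.7] q7 1.22 jaw 91.7
  shift [18.3 -3.2 -3.9] turn [ 0.006  0.001 -0.006] toolYdir [-1.   -0.03] toolZdir [-0.03  1.  ]
```

```bash
python3 -m handwheel '-0.6 10 -3.2 -3.7 0.005 0.001 -0.005;-0.6 0 0 0 0 0 0;-0.6 0 0 0 0 0 0';python3 -c "
from h import *
g(593.7,-127,45,91.4)"
```

```text
clock: 53.7
eef_pos: [593.7, -125.4, 52.5]
tool_rot: [0.923, 1.569, 2.521]
force: [0.7, 0.3, -0.9]
width: 29.9
t 53.7 pos [ 593.7 -125.4   52.5] w 29.9 F [ 0.7  0.3 -0.9] q7 1.21 jaw 91.6
  shift [ 7.5  0.1 -1.6] turn [ 0.003  0.001 -0.001] toolYdir [-1.   -0.03] toolZdir [-0.03  1.  ]
```

```bash
python3 -m handwheel '-0.6 5 0 -1.5 0.002 0 0;-0.6 0 0 0 0 0 0;-0.6 0 0 0 0 0 0';python3 -c "
from h import *
g(593.7,-127,33,91.4)"
```

```text
clock: 54.0
eef_pos: [593.9, -126.8, 47.3]
tool_rot: [0.735, 1.569, 2.331]
force: [-0.2, 0.6, -2.1]
width: 29.8
t 54.0 pos [ 593.9 -126.8   47.3] w 29.8 F [-0.2  0.6 -2.1] q7 1.21 jaw 91.5
  shift [14.3  0.2 -0.3] turn [ 0.001  0.001 -0.001] toolYdir [-1.   -0.03] toolZdir [-0.03  1.  ]
```

Bottom is at 21; the tray top is 16. Lower gently, checking force.

```bash
python3 -m handwheel '-0.6 4 0 0 0 0 0;-0.6 3 0 0 0 0 0;-0.6 0 0 0 0 0 0;-0.6 0 0 0 0 0 0';python3 -c "
from h import *
g(593.7,-127,33,91.4)"
```

```text
clock: 54.4
eef_pos: [594.3, -126.9, 41.8]
tool_rot: [-1.923, 1.571, -0.327]
force: [-0.0, 0.5, 0.3]
width: 29.8
t 54.4 pos [ 594.3 -126.9   41.8] w 29.8 F [-0.   0.5  0.3] q7 1.2 jaw 91.4
  shift [ 8.8  0.6 -0.1] turn [ 0.001 -0.     0.   ] toolYdir [-1.   -0.03] toolZdir [-0.03  1.  ]
```

```bash
python3 -m handwheel '-0.6 2 0.6 0 0 0 0;-0.6 1 0 0 0 0 0;-0.6 0 0 0 0 0 0';python3 -c "
from h import *
g(593.7,-127,33,91.4)"
```

```text
clock: 54.7
eef_pos: [594.1, -127.6, 40.1]
tool_rot: [-2.494, 1.569, -0.899]
force: [0.4, -0.6, -2.6]
width: 29.9
t 54.7 pos [ 594.1 -127.6   40.1] w 29.9 F [ 0.4 -0.6 -2.6] q7 1.2 jaw 91.4
  shift [7.1 0.4 0.6] turn [ 0.    -0.002  0.001] toolYdir [-1.   -0.02] toolZdir [-0.02  1.  ]
```

```bash
python3 -m handwheel '-0.6 3 0.3 0.4 0 0 0;-0.6 3 0 0 0 0 0;-0.6 0 0 0 0 0 0;-0.6 0 0 0 0 0 0';python3 -c "
from h import *
g(593.7,-127,33,91.4)"
```

```text
clock: 55.1
eef_pos: [593.8, -127.5, 33.0]
tool_rot: [-2.634, 1.569, -1.039]
force: [-0.3, 0.2, 3.5]
width: 29.8
t 55.1 pos [ 593.8 -127.5   33. ] w 29.8 F [-0.3  0.2  3.5] q7 1.19 jaw 91.4
  shift [0.  0.1 0.5] turn [ 0.    -0.002  0.001] toolYdir [-1.   -0.02] toolZdir [-0.02  1.  ]
```

```bash
python3 -m handwheel '-0.2 0 0 0 0 0 0;0 0 0 0 0 0 0;0.2 0 0 0 0 0 0;0.2 -25 0 0 0 0 0;0.2 -30 0 0 0 0 0;0.2 -15 5 25 0 0 0;0.2 0 5 40 0.12 0 0;0.2 0 5 40 0.12 0 0;0.2 0 -3 40 0.12 0 0;0.2 0 -9 35 0.12 0 0'; python3 -m handwheel '0.2 0 -5 10 0.12 0 0;0.2 0 0 0 0.08 0 0;0.2 0 0 0 0 0 0;0.2 0 0 0 0 0 0';python3 -c "
from h import *
g(546.6,80.5,90,48.4)"
```

```text
clock: 56.1
eef_pos: [613.3, 44.1, 105.1]
tool_rot: [-2.327, 1.568, -1.241]
force: [1.2, 0.4, 0.7]
width: 51.2
clock: 56.5
eef_pos: [625.4, 61.8, 106.2]
tool_rot: [-0.391, 1.564, 0.499]
force: [-0.2, -0.5, -0.1]
width: 51.6
t 56.5 pos [625.4  61.8 106.2] w 51.6 F [-0.2 -0.5 -0.1] q7 0.44 jaw 51.0
  shift [ 15.7  73.  -35.2] turn [0.045 0.007 0.003] toolYdir [-0.78  0.63] toolZdir [0.63 0.78]
```

```bash
python3 -m handwheel '0.2 5 34 -16 0.03 0.005 0.003;0.2 5 30 -14 0 0 0;0.2 0 0 0 0 0 0;0.2 0 0 0 0 0 0;0.2 0 0 0 0 0 0';python3 -c "
from h import *
g(546.6,80.5,90,48.4)"
```

```text
clock: 57.0
eef_pos: [555.6, 76.8, 95.7]
tool_rot: [-0.274, 1.569, 0.587]
force: [0.7, 0.5, 0.6]
width: 50.7
t 57.0 pos [555.6  76.8  95.7] w 50.7 F [0.7 0.5 0.6] q7 0.33 jaw 49.3
  shift [ 5.7  9.2 -3.1] turn [0.016 0.002 0.001] toolYdir [-0.76  0.65] toolZdir [0.65 0.76]
```

```bash
python3 -m handwheel '0.2 5 9 -3 0.012 0.002 0;0.2 12 0 0 0 0 0;0.2 12 0 0 0 0 0;0.2 0 0 0 0 0 0;0.2 0 0 0 0 0 0';python3 -c "
from h import *
g(546.6,80.5,24,48.4)"
```

```text
clock: 57.5
eef_pos: [548.5, 79.3, 63.5]
tool_rot: [-0.977, 1.569, -0.132]
force: [0.5, 1.2, -0.6]
width: 51.8
t 57.5 pos [548.5  79.3  63.5] w 51.8 F [ 0.5  1.2 -0.6] q7 0.29 jaw 48.4
  shift [39.5  2.3 -0.4] turn [0.001 0.001 0.002] toolYdir [-0.75  0.66] toolZdir [0.66 0.75]
```

```bash
python3 -m handwheel '0.2 10 2.2 -0.4 0 0 0;0.2 12 0 0 0 0 0;0.2 10 0 0 0 0 0;0.2 0 0 0 0 0 0;0.2 0 0 0 0 0 0';python3 -c "
from h import *
g(546.6,80.5,24,48.4)"
```

```text
clock: 58.0
eef_pos: [546.6, 80.6, 28.1]
tool_rot: [-1.037, 1.569, -0.192]
force: [-0.6, 1.0, 0.2]
width: 51.3
t 58.0 pos [546.6  80.6  28.1] w 51.3 F [-0.6  1.   0.2] q7 0.26 jaw 48.5
  shift [ 4.1 -0.1 -0.1] turn [0.001 0.001 0.001] toolYdir [-0.75  0.66] toolZdir [0.66 0.75]
```

```bash
python3 -m handwheel '0.2 2.5 0 0 0 0 0;0.2 0 0 0 0 0 0;-0.6 0 0 0 0 0 0;-0.6 0 0 0 0 0 0;-0.6 0 0 0 0 0 0;-0.6 0 0 0 0 0 0;-0.6 0 0 0 0 0 0';python3 -c "
from h import *
g(546.6,80.5,24,48.4); print(ctrl.read_state()['qpos'].round(2))"
```

```text
clock: 58.7
eef_pos: [547.1, 80.6, 26.4]
tool_rot: [-0.864, 1.568, -0.019]
force: [0.5, -0.2, -2.4]
width: 30.0
t 58.7 pos [547.1  80.6  26.4] w 30.0 F [ 0.5 -0.2 -2.4] q7 0.26 jaw 48.4
  shift [ 2.4  0.4 -0.4] turn [0.001 0.002 0.002] toolYdir [-0.75  0.66] toolZdir [0.66 0.75]
[-0.05  0.82 -0.23  1.93  0.41  0.43  0.26]
```

```bash
python3 -m handwheel '-0.6 -20 0 0 0 0 0;-0.6 -25 0 0 0 0 0;-0.6 -15 0 0 -0.1 0 0;-0.6 0 0 0 -0.12 0 0;-0.6 0 0 0 -0.12 0 0;-0.6 0 0 0 -0.12 0 0;-0.6 0 0 0 -0.12 0 0;-0.6 0 0 0 -0.12 0 0;-0.6 0 0 0 0 0 0;-0.6 0 0 0 0 0 0';python3 -c "
from h import *
g(515,-128.9,75,91.4)"
```

```text
clock: 59.7
eef_pos: [545.5, 79.5, 87.7]
tool_rot: [-2.931, 1.569, -1.361]
force: [0.1, -0.2, -1.3]
width: 30.1
t 59.7 pos [545.5  79.5  87.7] w 30.1 F [ 0.1 -0.2 -1.3] q7 0.82 jaw 89.9
  shift [  13.    30.3 -208.4] turn [-0.026 -0.002  0.   ] toolYdir [-1.  0.] toolZdir [0. 1.]
```

```bash
python3 -m handwheel '-0.6 0 4 -30 -0.02 0 0;-0.6 0 7 -45 0 0 0;-0.6 0 7 -45 0 0 0;-0.6 0 6 -40 0 0 0;-0.6 5 3 -20 0 0 0;-0.6 0 0 0 0 0 0;-0.6 0 0 0 0 0 0';python3 -c "
from h import *
g(515,-128.9,60,91.4)"
```

```text
clock: 60.4
eef_pos: [521.2, -104.4, 82.1]
tool_rot: [-1.645, 1.568, -0.068]
force: [0.1, 0.7, -1.6]
width: 30.1
t 60.4 pos [ 521.2 -104.4   82.1] w 30.1 F [ 0.1  0.7 -1.6] q7 1.11 jaw 90.4
  shift [ 22.1   6.4 -24.4] turn [-0.018 -0.     0.002] toolYdir [-1.   -0.01] toolZdir [-0.01  1.  ]
```

```bash
python3 -m handwheel '-0.6 8 5.5 -22 -0.015 0 0.002;-0.6 8 0 0 0 0 0;-0.6 0 0 0 0 0 0;-0.6 0 0 0 0 0 0';python3 -c "
from h import *
g(515,-128.9,48,91.4)"
```

```text
clock: 60.8
eef_pos: [518.4, -119.6, 66.8]
tool_rot: [-0.908, 1.566, 0.69]
force: [-0.6, -0.0, -1.0]
width: 30.2
t 60.8 pos [ 518.4 -119.6   66.8] w 30.2 F [-0.6 -0.  -1. ] q7 1.14 jaw 91.6
  shift [18.7  3.8 -9.3] turn [0.003 0.003 0.004] toolYdir [-1.   -0.03] toolZdir [-0.03  1.  ]
```

```bash
python3 -m handwheel '-0.6 12 3.6 -9 0.002 0.003 0.003;-0.6 0 0 0 0 0 0;-0.6 0 0 0 0 0 0';python3 -c "
from h import *
g(515,-128.9,48,91.4)"
```

```text
clock: 61.1
eef_pos: [516.1, -126.3, 54.4]
tool_rot: [-1.192, 1.568, 0.407]
force: [0.2, 0.3, -1.6]
width: 30.2
t 61.1 pos [ 516.1 -126.3   54.4] w 30.2 F [ 0.2  0.3 -1.6] q7 1.13 jaw 91.6
  shift [ 6.4  1.2 -2.5] turn [0.004 0.001 0.002] toolYdir [-1.   -0.03] toolZdir [-0.03  1.  ]
```

```bash
python3 -m handwheel '-0.6 5 1.1 -2.5 0.003 0.001 0.002;-0.6 0 0 0 0 0 0;-0.6 0 0 0 0 0 0';python3 -c "
from h import *
g(515,-128.9,43,91.4)"
```

```text
clock: 61.4
eef_pos: [515.1, -128.9, 49.0]
tool_rot: [-1.547, 1.57, 0.049]
force: [-0.5, 0.6, -2.2]
width: 30.0
t 61.4 pos [ 515.1 -128.9   49. ] w 30.0 F [-0.5  0.6 -2.2] q7 1.13 jaw 91.5
  shift [ 6.   0.1 -0. ] turn [0.001 0.    0.   ] toolYdir [-1.   -0.03] toolZdir [-0.03  1.  ]
```

```bash
python3 -m handwheel '-0.6 4 0 0 0 0 0;-0.6 4 0 0 0 0 0;-0.6 0 0 0 0 0 0;-0.6 0 0 0 0 0 0';python3 -c "
from h import *
g(515,-128.9,33.4,91.4)"
```

```text
clock: 61.8
eef_pos: [515.5, -129.1, 42.2]
tool_rot: [-2.346, 1.568, -0.75]
force: [-0.5, -0.7, 0.2]
width: 30.1
t 61.8 pos [ 515.5 -129.1   42.2] w 30.1 F [-0.5 -0.7  0.2] q7 1.12 jaw 91.5
  shift [8.8 0.5 0.2] turn [ 0.001 -0.002  0.002] toolYdir [-1.   -0.03] toolZdir [-0.03  1.  ]
```

```bash
python3 -m handwheel '-0.6 3 0.5 0.2 0 0 0;-0.6 1 0 0 0 0 0;-0.6 0 0 0 0 0 0';python3 -c "
from h import *
g(515,-128.9,33.4,91.4)"
```

```text
clock: 62.1
eef_pos: [514.9, -129.2, 41.3]
tool_rot: [-2.652, 1.565, -1.056]
force: [0.1, -1.9, -1.0]
width: 30.1
t 62.1 pos [ 514.9 -129.2   41.3] w 30.1 F [ 0.1 -1.9 -1. ] q7 1.11 jaw 91.5
  shift [ 7.9 -0.1  0.3] turn [ 0.001 -0.005  0.003] toolYdir [-1.   -0.03] toolZdir [-0.03  1.  ]
```

```bash
python3 -m handwheel '-0.6 2 0 -1 0 -0.003 0.003;-0.6 2 0 0 0 0 0;-0.6 0 0 0 0 0 0';python3 -c "
from h import *
g(515,-128.9,33.4,91.4)"
```

```text
clock: 62.4
eef_pos: [514.8, -129.3, 41.1]
tool_rot: [-2.96, 1.567, -1.363]
force: [0.7, 0.1, 1.3]
width: 29.8
t 62.4 pos [ 514.8 -129.3   41.1] w 29.8 F [0.7 0.1 1.3] q7 1.11 jaw 91.5
  shift [ 7.7 -0.2  0.4] turn [ 0.002 -0.004  0.001] toolYdir [-1.   -0.03] toolZdir [-0.03  1.  ]
```

```bash
python3 -m handwheel '-0.6 2 0 0 0 0 0'; python3 -c "
from h import *
s=ctrl.read_state();print(s['torque'].round(2))
for n in('top','side'): im=get_image(n);cv2.imwrite(f'pics/{n}4.png',im)
crop(cv2.imread('pics/side4.png'),280,140,410,220,6,'pics/s4.png');crop(cv2.imread('pics/top4.png'),325,170,425,275,5,'pics/t4.png')"
```

```text
clock: 62.5
eef_pos: [514.3, -129.4, 40.3]
tool_rot: [-3.087, 1.565, -1.489]
force: [-7.6, -0.1, 22.8]
width: 30.2
[0.25 1.35 0.  ]
```

View pics/s4.png

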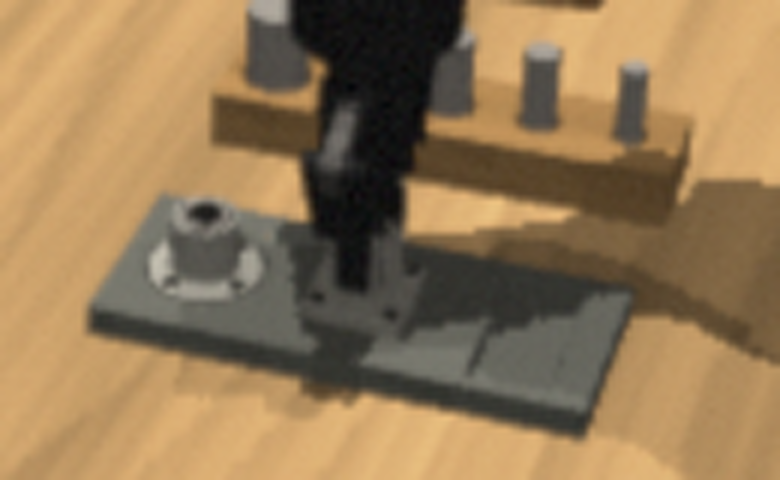

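View pics/t4.png

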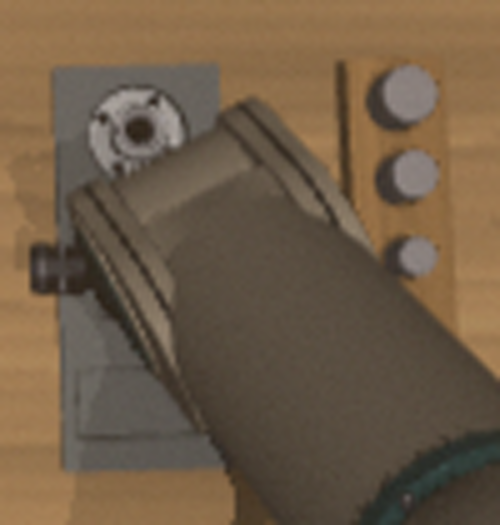

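```bash
python3 -m handwheel '-0.6 -1 0 0 0 0.003 0;-0.6 0 1.2 0 0 0.003 0;-0.6 0 0 0 0 0 0;-0.6 2 0 0 0 0 0;-0.6 2 0 0 0 0 0'; python3 -c "
from h import *
g(515,-128.9,33.4,91.4)"
```

```text
clock: 63.1
eef_pos: [513.1, -129.5, 36.5]
tool_rot: [-3.104, 1.559, -1.507]
force: [-0.1, 0.1, -1.8]
width: 30.2
t 63.1 pos [ 513.1 -129.5   36.5] w 30.2 F [-0.1  0.1 -1.8] q7 1.1 jaw 91.5
  shift [ 3.1 -1.9  0.5] turn [ 0.002 -0.011  0.   ] toolYdir [-1.   -0.03] toolZdir [-0.03  1.  ]
```

```bash
python3 -m handwheel '-0.6 1.5 0 0 0 -0.008 0;-0.6 1 0 0 0 0 0;-0.6 0 0 0 0 0 0;-0.6 1 0 0 0 0 0;-0.6 0 0 0 0 0 0'; python3 -c "
from h import *
g(515,-128.9,33.4,91.4)"
```

```text
clock: 63.6
eef_pos: [512.9, -130.0, 33.2]
tool_rot: [3.06, 1.567, -1.627]
force: [-1.0, 0.2, 0.8]
width: 30.2
t 63.6 pos [ 512.9 -130.    33.2] w 30.2 F [-1.   0.2  0.8] q7 1.1 jaw 91.5
  shift [-0.3 -2.1  1.1] turn [ 0.001 -0.004 -0.   ] toolYdir [-1.   -0.03] toolZdir [-0.03  1.  ]
```

```bash
python3 -m handwheel '-0.2 0 0 0 0 0 0;0 0 0 0 0 0 0;0.2 0 0 0 0 0 0;0.2 -25 0 0 0 0 0;0.2 -35 0 0 0 0 0;0.2 -20 0 0 0 0 0;0.2 0 -20 40 0 0 0;0.2 0 -20 45 0 0 0;0.2 0 -20 45 0 0 0;0.2 0 -18 42 0 0 0'; python3 -m handwheel '0.2 0 -10 30 0 0 0;0.2 0 0 0 0.14 0 0;0.2 0 0 0 0.14 0 0;0.2 0 0 0 0.14 0 0;0.2 0 0 0 0.14 0 0;0.2 0 0 0 0.14 0 0;0.2 0 0 0 0.14 0 0;0.2 0 0 0 0.14 0 0;0.2 0 0 0 0.14 0 0;0.2 0 0 0 0.14 0 0';python3 -c "
from h import *
g(647,171.5,90,4.4)"
```

```text
clock: 64.6
eef_pos: [588.1, 37.9, 113.9]
tool_rot: [2.786, 1.562, -1.919]
force: [0.8, -0.8, 0.1]
width: 51.3
clock: 65.6
eef_pos: [599.5, 84.3, 112.4]
tool_rot: [1.443, 1.568, 1.727]
force: [-0.1, -0.7, -0.1]
width: 51.4
t 65.6 pos [599.5  84.3 112.4] w 51.4 F [-0.1 -0.7 -0.1] q7 -0.08 jaw 16.3
  shift [22.6 70.3 70. ] turn [ 0.207  0.    -0.003] toolYdir [-0.28  0.96] toolZdir [0.96 0.28]
```

Arm clear of most of the tray in side view; picture now to verify.

```bash
python3 -m handwheel '0.2 0 20 20 0.1 0 -0.002;0.2 0 20 20 0.1 0 0;0.2 0 15 10 0 0 0;0.2 0 0 0 0 0 0;0.2 0 0 0 0 0 0';python3 - <<'E'
from b import *
g(647,171.5,90,4.4)
for n in("top","side"): cv2.imwrite(f"pics/{n}5.png",get_image(n))
t=cv2.imread("pics/top5.png"); s=cv2.imread("pics/side5.png")
crop(t,225,150,425,275,4,"pics/t5.png"); crop(s,210,130,410,280,4,"pics/s5.png")
E
```

```text
clock: 66.1
eef_pos: [637.7, 149.0, 111.1]
tool_rot: [-2.926, 1.568, -2.854]
force: [-0.0, -1.2, 0.8]
width: 51.6
t 66.1 pos [637.7 149.  111.1] w 51.6 F [-0.  -1.2  0.8] q7 -0.31 jaw 4.1
  shift [21.1 21.7 10.9] turn [-0.005 -0.003  0.001] toolYdir [-0.07  1.  ] toolZdir [1.   0.07]
```

View pics/t5.png

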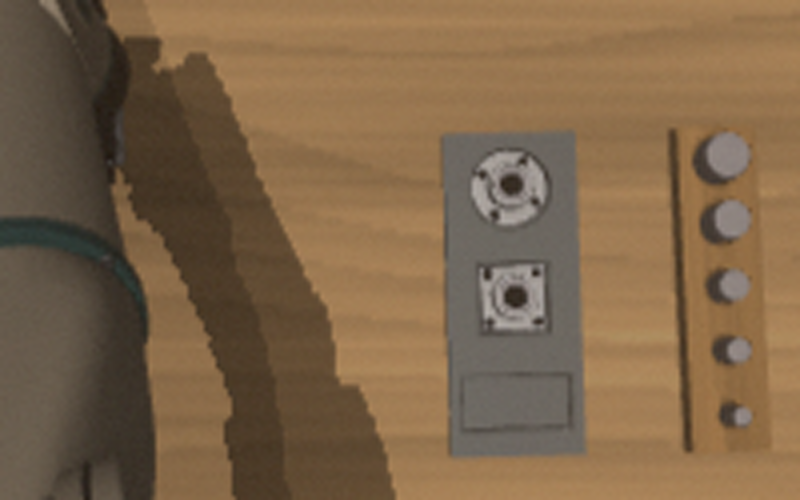

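View pics/s5.png

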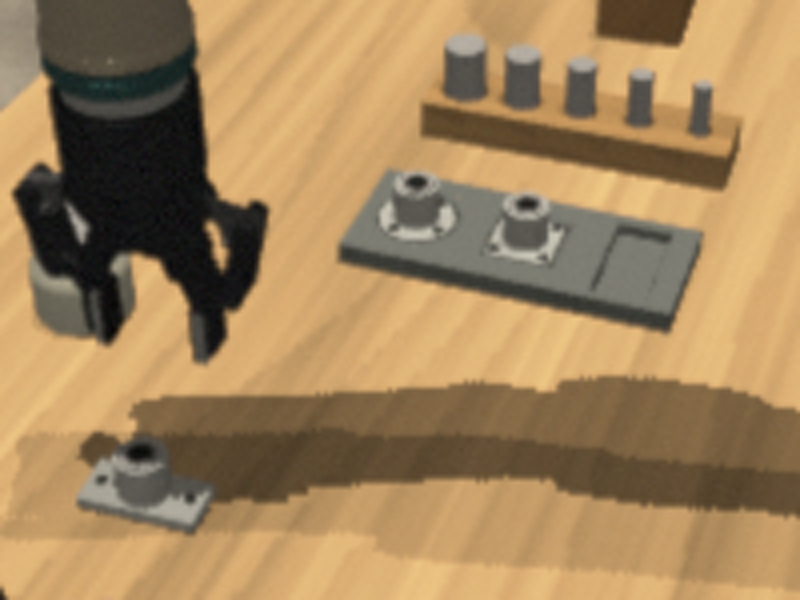

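```bash
python3 -m handwheel '0.2 8 18 9 0 0 0;0.2 8 0 0 0 0 0;0.2 0 0 0 0 0 0;0.2 0 0 0 0 0 0';python3 - <<'E'
from b import *
t=cv2.imread("pics/top5.png")
for n,u,v in(("rd",353,196),("sq",354,224)):
    gg=t.mean(2); z=np.zeros(gg.shape,np.uint8); cv2.circle(z,(u,v),4,1,-1)
    M=cv2.moments((np.clip(95-gg,0,None)*z).astype(np.float32)); A=(M['m10']/M['m00'],M['m01']/M['m00']); print(n,np.round(A,2),ray("top",*A,45)+1.7)
f=5;c=cv2.resize(t[170:275,325:425],None,fx=f,fy=f,interpolation=cv2.INTER_CUBIC).mean(2)
x0,y0,x1,y1=68,360,222,445
sub=c[y0:y1,x0:x1]; bg=cv2.GaussianBlur(c,(0,0),15)[y0:y1,x0:x1]
m=((bg-sub)>6).astype(np.uint8)
cs=np.vstack([k for k in cv2.findContours(m,0,1)[0] if cv2.contourArea(k)>30]); rc=cv2.minAreaRect(cs)
B=np.array([ray("top",(p[0]+x0+.5)/f+324.5,(p[1]+y0+.5)/f+169.5,16) for p in cv2.boxPoints(rc)])+1.7
print(B.mean(0).round(1))
g(647,171.5,26,4.4)
E
```

```text
clock: 66.6
eef_pos: [643.9, 160.5, 94.7]
tool_rot: [-2.487, 1.564, -2.422]
force: [0.3, 0.5, 0.4]
width: 51.3
rd [352.38 195.66] [ 593.2733458  -125.21848074]
sq [353.4  223.84] [ 514.25667405 -127.61626466]
[ 441.1 -131.7]
t 66.6 pos [643.9 160.5  94.7] w 51.3 F [0.3 0.5 0.4] q7 -0.33 jaw 3.7
  shift [68.6 11.   4.2] turn [-0.011 -0.006  0.004] toolYdir [-0.07  1.  ] toolZdir [1.   0.07]
```

```bash
python3 -m handwheel '0.2 0 10.5 4 -0.009 -0.005 0.004;0.2 15 0 0 0 0 0;0.2 15 0 0 0 0 0;0.2 0 0 0 0 0 0;0.2 0 0 0 0 0 0';python3 -c "
from h import *
g(647,171.5,26,4.4)"
```

```text
clock: 67.1
eef_pos: [647.0, 169.2, 62.0]
tool_rot: [-2.173, 1.569, -2.1]
force: [0.2, 0.6, -0.3]
width: 51.2
t 67.1 pos [647.  169.2  62. ] w 51.2 F [ 0.2  0.6 -0.3] q7 -0.34 jaw 4.2
  shift [36.   2.3  0.2] turn [-0.004 -0.001  0.001] toolYdir [-0.07  1.  ] toolZdir [1.   0.07]
```

```bash
python3 -m handwheel '0.2 10 2.2 0.2 -0.003 0 0;0.2 12 0 0 0 0 0;0.2 9 0 0 0 0 0;0.2 0 0 0 0 0 0;0.2 0 0 0 0 0 0';python3 -c "
from h import *
g(647,171.5,26,4.4)"
```

```text
clock: 67.6
eef_pos: [646.6, 171.4, 27.6]
tool_rot: [-2.428, 1.568, -2.352]
force: [0.2, -0.1, 0.1]
width: 51.0
t 67.6 pos [646.6 171.4  27.6] w 51.0 F [ 0.2 -0.1  0.1] q7 -0.35 jaw 4.4
  shift [1.6 0.1 0.4] turn [-0.001 -0.002  0.002] toolYdir [-0.08  1.  ] toolZdir [1.   0.08]
```

```bash
python3 -m handwheel '0.2 1 0 0 0 0 0;-0.6 0 0 0 0 0 0;-0.6 0 0 0 0 0 0;-0.6 0 0 0 0 0 0;-0.6 0 0 0 0 0 0;-0.6 0 0 0 0 0 0';python3 -c "
from h import *
g(647,171.5,26,4.4)"
```

```text
clock: 68.2
eef_pos: [646.9, 171.3, 27.4]
tool_rot: [-2.153, 1.569, -2.077]
force: [0.1, 0.3, -1.6]
width: 30.0
t 68.2 pos [646.9 171.3  27.4] w 30.0 F [ 0.1  0.3 -1.6] q7 -0.35 jaw 4.3
  shift [1.4 0.2 0.1] turn [-0.001 -0.001  0.002] toolYdir [-0.08  1.  ] toolZdir [1.   0.08]
```

```bash
python3 -m handwheel '-0.6 -20 0 0 0 0 0;-0.6 -30 0 0 0 0 0;-0.6 -20 0 0 0 0 0;-0.6 0 -30 -14 -0.1 0 0;-0.6 0 -40 -20 -0.1 0 0;-0.6 0 -38 -24 -0.1 0 0;-0.6 0 -36 -28 -0.1 0 0;-0.6 0 0 0 -0.13 0 0;-0.6 0 0 0 -0.13 0 0;-0.6 0 0 0 -0.13 0 0'; python3 -m handwheel '-0.6 0 0 0 -0.13 0 0;-0.6 0 0 0 -0.13 0 0;-0.6 0 0 0 -0.13 0 0;-0.6 0 0 0 -0.13 0 0;-0.6 0 0 0 -0.1 0 0;-0.6 0 0 0 0 0 0;-0.6 0 0 0 0 0 0';python3 -c "
from h import *
g(440.8,-131,80,91.4)"
```

```text
clock: 69.2
eef_pos: [594.4, 3.9, 97.9]
tool_rot: [3.101, 1.565, -2.285]
force: [-0.2, -0.9, -3.2]
width: 29.7
clock: 69.9
eef_pos: [593.2, 0.4, 96.9]
tool_rot: [2.416, 1.562, -2.329]
force: [0.6, -0.7, -2.9]
width: 29.5
t 69.9 pos [5.932e+02 4.000e-01 9.690e+01] w 29.5 F [ 0.6 -0.7 -2.9] q7 0.97 jaw 88.2
  shift [  18.7  148.  -136.1] turn [-0.057 -0.006 -0.006] toolYdir [-1.    0.03] toolZdir [0.03 1.  ]
```

```bash
python3 -m handwheel '-0.6 0 25 -23 -0.04 -0.005 -0.005;-0.6 0 32 -29 0 0 0;-0.6 0 32 -29 0 0 0;-0.6 0 25 -25 0 0 0;-0.6 0 0 0 0 0 0;-0.6 0 0 0 0 0 0';python3 -c "
from h import *
g(440.8,-131,80,91.4)"
```

```text
clock: 70.5
eef_pos: [475.9, -107.5, 97.0]
tool_rot: [-2.045, 1.569, -0.477]
force: [0.3, -0.0, -1.8]
width: 29.7
t 70.5 pos [ 475.9 -107.5   97. ] w 29.7 F [ 0.3 -0.  -1.8] q7 1.08 jaw 89.8
  shift [ 16.9  35.1 -23.6] turn [-0.028 -0.001  0.002] toolYdir [-1.  0.] toolZdir [0. 1.]
```

```bash
python3 -m handwheel '-0.6 0 31 -21 -0.023 0 0;-0.6 0 0 0 0 0 0;-0.6 0 0 0 0 0 0;-0.6 0 0 0 0 0 0';python3 -c "
from h import *
g(440.8,-131,60,91.4);print(ctrl.read_state()['qpos'].round(2))"
```

```text
clock: 70.9
eef_pos: [447.6, -127.3, 97.7]
tool_rot: [-1.776, 1.565, -0.186]
force: [-0.6, -0.2, -2.1]
width: 29.6
t 70.9 pos [ 447.6 -127.3   97.7] w 29.6 F [-0.6 -0.2 -2.1] q7 1.12 jaw 91.1
  shift [37.6  7.1 -3.6] turn [-0.006 -0.001  0.006] toolYdir [-1.   -0.02] toolZdir [-0.02  1.  ]
[ 0.57  0.66 -0.52  2.14  0.68  0.5   1.12]
```

```bash
python3 -m handwheel '-0.6 12 6.5 -3.5 -0.005 0 0.005;-0.6 15 0 0 0 0 0;-0.6 10 0 0 0 0 0;-0.6 0 0 0 0 0 0;-0.6 0 0 0 0 0 0';python3 -c "
from h import *
g(440.8,-131,49,91.4);print(ctrl.read_state()['qpos'].round(2))"
```

```text
clock: 71.4
eef_pos: [442.8, -129.3, 57.5]
tool_rot: [-2.058, 1.569, -0.46]
force: [-0.3, -0.1, -3.0]
width: 30.2
t 71.4 pos [ 442.8 -129.3   57.5] w 30.2 F [-0.3 -0.1 -3. ] q7 1.05 jaw 91.6
  shift [ 8.5  2.  -1.6] turn [ 0.003 -0.001  0.001] toolYdir [-1.   -0.03] toolZdir [-0.03  1.  ]
[ 0.51  0.72 -0.43  2.17  0.77  0.4   1.05]
```

```bash
python3 -m handwheel '-0.6 6 2 -1.5 0.002 0 0;-0.6 0 0 0 0 0 0;-0.6 0 0 0 0 0 0';python3 -c "
from h import *
g(440.8,-131,49,91.4);print(ctrl.read_state()['qpos'].round(2))"
```

```text
clock: 71.7
eef_pos: [441.2, -130.9, 51.4]
tool_rot: [-1.887, 1.569, -0.291]
force: [0.8, 0.0, -2.9]
width: 30.0
t 71.7 pos [ 441.2 -130.9   51.4] w 30.0 F [ 0.8  0.  -2.9] q7 1.04 jaw 91.4
  shift [ 2.4  0.4 -0.1] turn [ 0.001 -0.001  0.002] toolYdir [-1.   -0.03] toolZdir [-0.03  1.  ]
[ 0.5   0.73 -0.41  2.17  0.79  0.38  1.04]
```

Bottom at 24. Lower and read the force while pressing.

```bash
python3 -m handwheel '-0.6 5 0.4 0 0 0 0;-0.6 3 0 0 0 0 0;-0.6 0 0 0 0 0 0;-0.6 2 0 0 0 0 0';python3 -c "
from h import *
g(440.8,-131,34.4,91.4);print(ctrl.read_state()['torque'].round(2))"
```

```text
clock: 72.1
eef_pos: [440.1, -131.3, 42.2]
tool_rot: [-2.484, 1.568, -0.888]
force: [-9.8, 1.5, 38.6]
width: 29.7
t 72.1 pos [ 440.1 -131.3   42.2] w 29.7 F [-9.8  1.5 38.6] q7 1.02 jaw 91.4
  shift [ 7.8 -0.7  0.3] turn [ 0.    -0.002  0.002] toolYdir [-1.   -0.02] toolZdir [-0.02  1.  ]
[ 0.42  1.62 -0.03]
```

```bash
python3 -m handwheel '-0.6 -1.5 0 0 0 0 0;-0.6 0 1 0 0 0 0;-0.6 0 0 0 0 0 0;-0.6 1.5 0 0 0 0 0';python3 -c "
from h import *
g(440.8,-131,34.4,91.4);print(ctrl.read_state()['torque'].round(2))"
```

```text
clock: 72.5
eef_pos: [439.5, -131.4, 43.0]
tool_rot: [-2.311, 1.566, -0.715]
force: [-3.1, 0.6, 11.0]
width: 30.2
t 72.5 pos [ 439.5 -131.4   43. ] w 30.2 F [-3.1  0.6 11. ] q7 1.01 jaw 91.4
  shift [ 8.6 -1.2  0.4] turn [ 0.001 -0.003  0.004] toolYdir [-1.   -0.03] toolZdir [-0.03  1.  ]
[ 0.17  0.82 -0.02]
```

```bash
python3 -m handwheel '-0.6 1 1 0 0 0 0;-0.6 1.5 0.5 0 0 0 0';python3 -c "
from h import *
g(440.8,-131,34.4,91.4);print(ctrl.read_state()['torque'].round(2))"
```

```text
clock: 72.7
eef_pos: [438.5, -131.4, 42.1]
tool_rot: [-2.295, 1.564, -0.699]
force: [-6.2, 1.4, 27.7]
width: 30.0
t 72.7 pos [ 438.5 -131.4   42.1] w 30.0 F [-6.2  1.4 27.7] q7 1.01 jaw 91.4
  shift [ 7.7 -2.3  0.4] turn [ 0.001 -0.005  0.005] toolYdir [-1.   -0.03] toolZdir [-0.03  1.  ]
[ 0.34  0.76 -0.02]
```

```bash
python3 -m handwheel '-0.6 -1 0 0 0 -0.004 0.004;-0.6 0 0.5 0.7 0 0 0;-0.6 0 0 0 0 0 0;-0.6 2 0 0 0 0 0;-0.6 1 0 0 0 0 0';python3 -c "
from h import *
g(440.8,-131,34.4,91.4);print(ctrl.read_state()['torque'].round(2))"
```

```text
clock: 73.2
eef_pos: [438.4, -131.3, 40.2]
tool_rot: [-2.259, 1.568, -0.663]
force: [0.0, 0.0, -2.1]
width: 30.0
t 73.2 pos [ 438.4 -131.3   40.2] w 30.0 F [ 0.   0.  -2.1] q7 1.01 jaw 91.4
  shift [ 5.8 -2.4  0.3] turn [ 0.    -0.002  0.002] toolYdir [-1.   -0.02] toolZdir [-0.02  1.  ]
[-0.13  0.01 -0.  ]
```

It dropped in with no force. Continue home.

```bash
python3 -m handwheel '-0.6 2 0 0 0 0 0;-0.6 2 0 0 0 0 0;-0.6 0 0 0 0 0 0;-0.6 1 0 0 0 0 0;-0.6 0.5 0 0 0 0 0';python3 -c "
from h import *
g(440.8,-131,34.4,91.4);print(ctrl.read_state()['qpos'].round(2))"
```

```text
clock: 73.7
eef_pos: [437.9, -131.3, 34.2]
tool_rot: [-2.667, 1.568, -1.072]
force: [-3.2, -0.8, 12.0]
width: 30.0
t 73.7 pos [ 437.9 -131.3   34.2] w 30.0 F [-3.2 -0.8 12. ] q7 0.99 jaw 91.4
  shift [-0.2 -2.9  0.3] turn [ 0.    -0.003  0.001] toolYdir [-1.   -0.02] toolZdir [-0.02  1.  ]
[ 0.47  0.76 -0.35  2.19  0.84  0.33  0.99]
```

```bash
python3 -m handwheel '-0.2 0 0 0 0 0 0;0 0 0 0 0 0 0;0.1 0 0 0 0 0 0;0.1 -25 0 0 0 0 0;0.1 -40 0 0 0 0 0;0.1 -40 0 0 0 0 0;0.1 0 0 0 0 0 0;0.1 0 0 0 0 0 0';python3 - <<'E'
from b import *
g(423,375,150,91)
for n in("top","side"): cv2.imwrite(f"pics/{n}6.png",get_image(n))
t=cv2.imread("pics/top6.png"); s=cv2.imread("pics/side6.png")
crop(t,155,235,200,275,8,"pics/tbt.png"); crop(s,270,330,330,385,8,"pics/sbt.png"); crop(s,280,140,410,220,6,'pics/s6.png')
for n,im,(u,v,r) in(("top",t,(176,255.6,11)),("side",s,(300.5,359,14))):
    f=8;u0,v0=int(u)-20,int(v)-20
    c=cv2.resize(im[v0:v0+40,u0:u0+40],None,fx=f,fy=f,interpolation=cv2.INTER_CUBIC).mean(2)
    for th in (35,45,55):
        m=(c<th).astype(np.uint8); z=np.zeros_like(m); cv2.circle(z,(int((u-u0)*f),int((v-v0)*f)),r*f,1,-1); m&=z
        cs=max(cv2.findContours(m,0,1)[0],key=cv2.contourArea); M=cv2.moments(cs)
        p=((M['m10']/M['m00']+.5)/f+u0-.5,(M['m01']/M['m00']+.5)/f+v0-.5)
        print(n,th,np.round(p,1),M['m00']/f/f,[(zz,(ray(n,*p,zz)+([1.7,1.7] if n=='top' else [.8,-.2])).round(1).tolist()) for zz in(20,30,40)])
E
```

```text
clock: 74.5
eef_pos: [438.1, -129.7, 142.4]
tool_rot: [-2.334, 1.57, -0.737]
force: [-0.2, -0.6, -0.0]
width: 47.0
t 74.5 pos [ 438.1 -129.7  142.4] w 47.0 F [-0.2 -0.6 -0. ] q7 1.2 jaw 91.5
  shift [ -7.8   1.4 504.9] turn [ 0.01 -0.    0.  ] toolYdir [-1.   -0.03] toolZdir [-0.03  1.  ]
top 35 [175.1 260.7] 0.1328125 [(20, [411.2, 373.1]), (30, [411.8, 369.6]), (40, [412.4, 366.1])]
top 45 [174.6 256.2] 86.0625 [(20, [423.8, 375.1]), (30, [424.3, 371.6]), (40, [424.8, 368.1])]
top 55 [174.6 256.1] 97.6328125 [(20, [424.0, 375.1]), (30, [424.5, 371.6]), (40, [425.0, 368.1])]
side 35 [300.4 356.1] 205.15625 [(20, [423.1, 378.8]), (30, [420.4, 384.5]), (40, [417.7, 390.2])]
side 45 [300.4 356. ] 218.2578125 [(20, [423.1, 378.8]), (30, [420.4, 384.5]), (40, [417.7, 390.2])]
side 55 [300.4 356. ] 229.4453125 [(20, [423.2, 378.8]), (30, [420.5, 384.5]), (40, [417.8, 390.2])]
```

View pics/sbt.png

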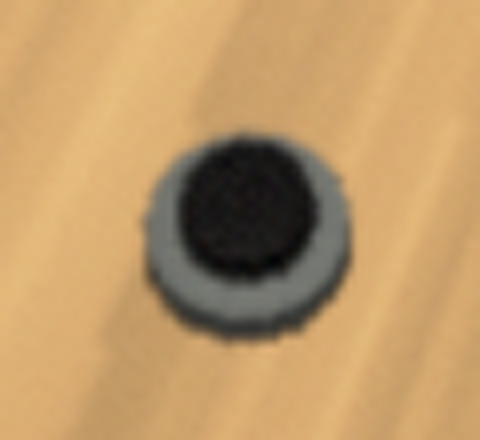

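View pics/tbt.png

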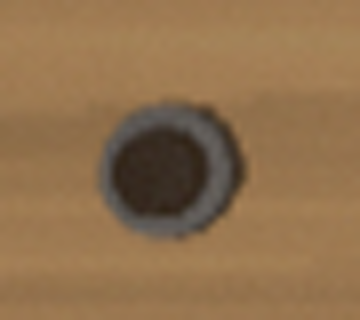

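View pics/s6.png

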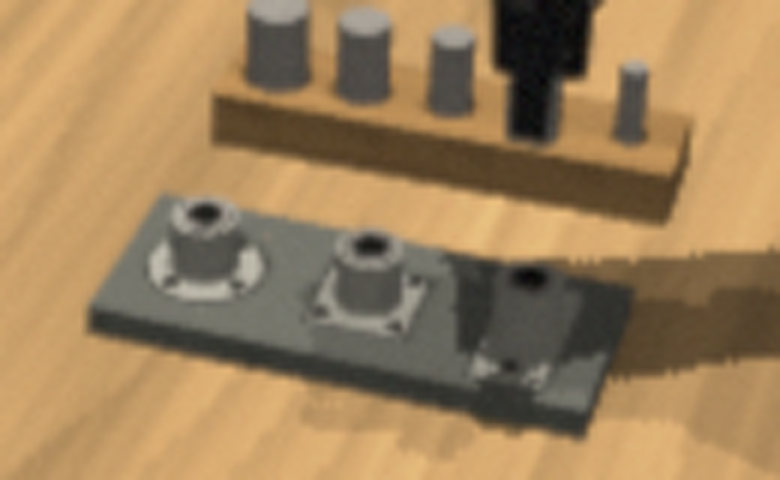

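```bash
python3 -m handwheel '-0.3 0 0 30 0 0 0;-0.6 0 0 48 0 0 0;-1 0 0 48 0 0 0;-1 0 0 48 0 0 0;-1 0 0 48 0 0 0;-1 0 0 48 0 0 0;-1 0 0 48 0 0 0;-1 0 0 48 0 0 0;-1 0 0 48 0 0 0;-1 0 0 48 0 0 0'; python3 -m handwheel '-1 0 0 20 0 0 0;-1 0 0 0 0 0 0;-1 0 0 0 0 0 0';python3 -c "
from h import *
g(424,376,90,91)"
```

```text
clock: 75.6
eef_pos: [422.6, 338.6, 126.4]
tool_rot: [2.087, 1.546, -2.613]
force: [0.7, 1.2, -0.2]
width: -0.3
clock: 75.9
eef_pos: [417.3, 367.6, 122.1]
tool_rot: [1.935, 1.542, -2.753]
force: [0.4, -1.6, 0.2]
width: -0.0
t 75.9 pos [417.3 367.6 122.1] w -0.0 F [ 0.4 -1.6  0.2] q7 0.34 jaw 91.4
  shift [31.8 -7.7  8.6] turn [ 0.007 -0.01  -0.027] toolYdir [-1.   -0.02] toolZdir [-0.02  1.  ]
```

```bash
python3 -m handwheel '-1 10 -6 6 0.006 -0.009 -0.022;-1 20 0 0 0 0 0;-1 10 0 0 0 0 0;-1 0 0 0 0 0 0;-1 0 0 0 0 0 0';python3 - <<'E'
from h import *
g(424,376,40,91)
for n in("top","side"): cv2.imwrite(f"pics/{n}7.png",get_image(n))
t=cv2.imread("pics/top7.png"); crop(t,225,150,425,275,4,"pics/t7.png")
E
```

```text
clock: 76.4
eef_pos: [423.9, 363.8, 78.0]
tool_rot: [2.587, 1.557, -2.114]
force: [-0.3, 0.6, 0.3]
width: 0.0
t 76.4 pos [423.9 363.8  78. ] w 0.0 F [-0.3  0.6  0.3] q7 0.27 jaw 90.7
  shift [37.9 -0.5 12.6] turn [-0.006 -0.011 -0.007] toolYdir [-1.   -0.01] toolZdir [-0.01  1.  ]
```

View pics/t7.png

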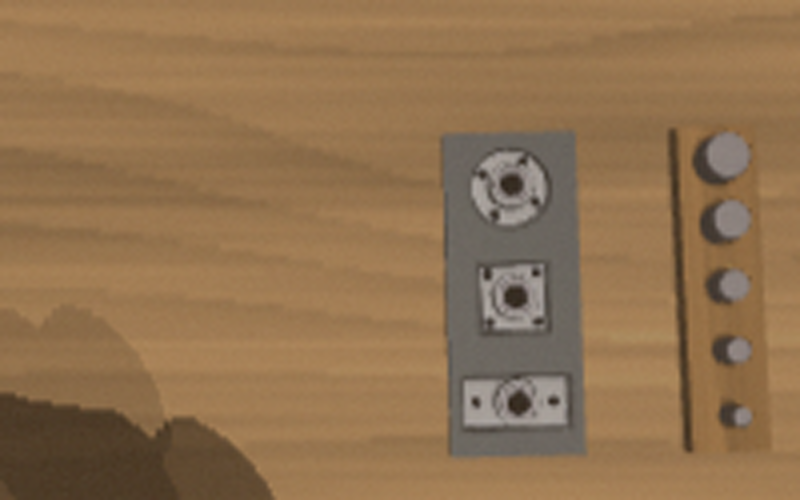

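View pics/side7.png

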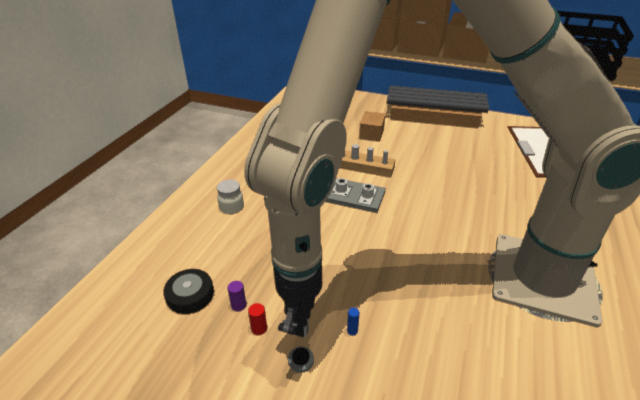

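All eight parts are in place in the top view. Positioning over the button.

```bash
python3 -m handwheel '-1 5 0 12 -0.003 -0.009 -0.006;-1 15 0 0 0 0 0;-1 0 0 0 0 0 0;-1 0 0 0 0 0 0';python3 -c "
from h import *
g(424,376,30,91);print(ctrl.read_state()['qpos'].round(2))"
```

```text
clock: 76.9
eef_pos: [424.7, 378.6, 58.1]
tool_rot: [-0.809, 1.568, 0.777]
force: [-0.8, -0.2, -0.4]
width: 0.3
t 76.9 pos [424.7 378.6  58.1] w 0.3 F [-0.8 -0.2 -0.4] q7 0.24 jaw 90.9
  shift [28.1  0.8 -2.6] turn [-0.003  0.002  0.002] toolYdir [-1.   -0.01] toolZdir [-0.01  1.  ]
[-0.49  0.81 -0.46  1.88  0.62  0.59  0.24]
```

```bash
python3 -m handwheel '-1 10 0.6 -2 0 0.001 0.001;-1 10 0 0 0 0 0;-1 0 0 0 0 0 0;-1 0 0 0 0 0 0';python3 -c "
from h import *
g(424,376,30,91)"; python3 -m handwheel '-1 3 0 0 0 0 0;-1 3 0 0 0 0 0;-1 0 0 0 0 0 0'
```

```text
clock: 77.3
eef_pos: [423.8, 376.0, 35.8]
tool_rot: [-1.801, 1.57, -0.215]
force: [-0.2, 0.0, -0.0]
width: 0.0
t 77.3 pos [423.8 376.   35.8] w 0.0 F [-0.2  0.  -0. ] q7 0.22 jaw 90.9
  shift [ 5.8 -0.2  0. ] turn [-0.002 -0.     0.   ] toolYdir [-1.   -0.02] toolZdir [-0.02  1.  ]
clock: 77.6
eef_pos: [424.0, 376.1, 29.7]
tool_rot: [-1.13, 1.57, 0.455]
force: [-0.6, -0.6, 1.3]
width: 0.3
```

```bash
for i in 1; do python3 -m handwheel '-1 2 0 0 0 0 0;-1 0 0 0 0 0 0'; python3 -m handwheel '-1 2 0 0 0 0 0;-1 0 0 0 0 0 0';python3 -m handwheel '-1 2 0 0 0 0 0;-1 0 0 0 0 0 0'; done | grep -E 'eef|force'
```

```text
eef_pos: [424.1, 376.2, 28.1]
force: [-0.9, -1.3, 2.4]
eef_pos: [424.1, 376.2, 26.4]
force: [-1.4, -0.4, 3.8]
eef_pos: [424.1, 376.2, 24.6]
force: [-0.4, -1.3, 4.3]
```

```bash
python3 -m handwheel '-1 2 0 0 0 0 0' | grep -E 'eef|force'; python3 -m handwheel '-1 1.5 0 0 0 0 0;-1 0 0 0 0 0 0;-1 0 0 0 0 0 0' | grep -E 'eef|force'
```

```text
eef_pos: [424.2, 376.3, 23.6]
force: [-4.8, -5.3, 30.7]
eef_pos: [424.1, 376.3, 25.1]
force: [-0.3, -0.4, 4.3]
```

```bash
python3 -m handwheel '-1 -15 0 0 0 0 0;-1 -30 0 0 0 0 0;-1 -40 0 0 0 0 0;-1 -40 0 0 0 0 0;-1 0 0 0 0 0 0;-1 0 0 0 0 0 0;-1 0 0 0 0 0 0'; python3 - <<'E'
from h import *
for n in("top","side"): cv2.imwrite(f"pics/{n}8.png",get_image(n))
t=cv2.imread("pics/top8.png"); s=cv2.imread("pics/side8.png"); crop(t,150,100,430,300,2.8,"pics/t8.png")
E
```

```text
clock: 79.3
eef_pos: [423.7, 376.9, 156.6]
tool_rot: [-1.331, 1.566, 0.256]
force: [-0.3, 0.5, -0.4]
width: -0.7
```

View pics/t8.png

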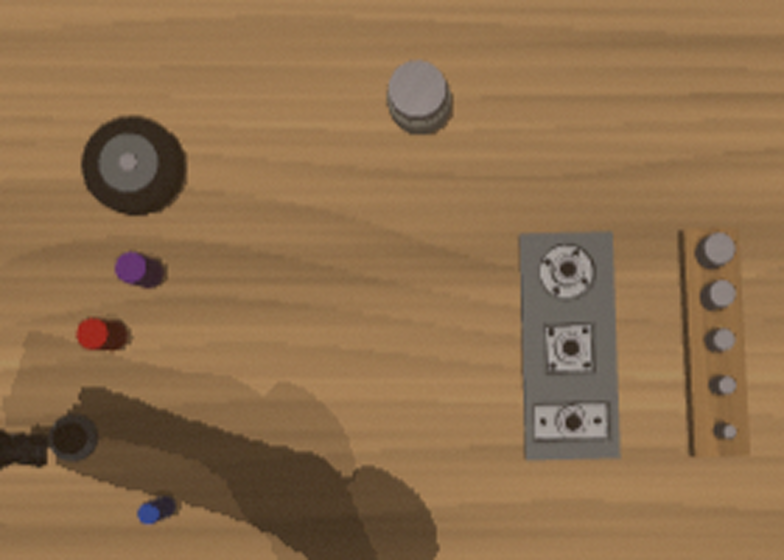

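View pics/side8.png

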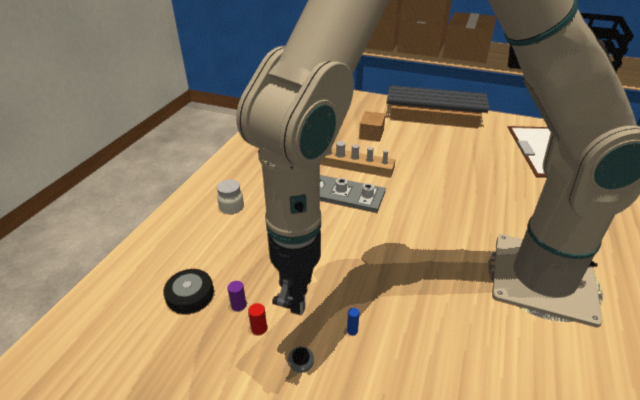

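Everything is in place, the bystanders look undisturbed, and the arm is clear. Handing in.

```bash
python3 -c "
from cell import ctrl
print(ctrl.finish_job())"
```

```text
the job is handed in; nothing more can be done
None
```

The job is done and handed in at about 79 s. All five pins are in their matching holes and all three bearing housings are in their pockets. I then pressed the call button.

**Pins:** All five went in without resistance. At release, each was within about 0.6 mm of its full-home height by arm reading.

**Bearings:** The round housing was knocked about 30 mm aside during the run. I found it again in a new picture before picking it up. The square and oblong housings first caught on their pocket chamfers. I moved each about 1–2 mm and they then dropped in, with at most 39 N at the wrist. All three ended within about 0.2 mm of full depth by arm reading.

**Button:** Force rose gently to about 4 N, then jumped to 31 N over the last millimetre, so the button reached its stop.

**Last checks:** The final top picture shows all eight parts in place, and the wheel, jar and coloured decoys undisturbed. The carton also looks unmoved in the side picture. The arm was clear of everything at hand-in.

**Disagreements:** The two cameras differed by 2–4 mm, so I corrected both using a pin stood at a position known from the arm. For the seated square housing, arm and camera still disagreed by about 2 mm, probably slip in the grip while it was caught on the chamfer.

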